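# Stamp the maker's mark on tool blanks and stand them in the tool cup

## Robot

A 6-joint arm with a two-finger parallel gripper is mounted at the origin on the work surface. World frame = base frame: x ahead of the robot, y to its left, z up, the work surface at z = 0. Lengths are in m, angles in rad, forces in N, time in s.
With the tool pointing down it reaches from about 0.35 to 0.925 m from the base axis. Payload 6.4 kg.
Tool frame: the origin (TCP) lies between the finger pads; the fingertips stand tip_reach ahead of it and the grasp point (between the pads) lies 5 mm behind it (tip_reach is the distance from the TCP to the fingertips, in m); z points along the fingers, y is the line along which they close (so a half turn about z gives the same grasp; the last joint's range is limited). The gripper opens to 85 mm and grips with 20 to 120 N. Pads are 22 mm wide; open, the fingers measure 114 mm over their backs; the gripper's body (76 mm by 85 mm) begins 54 mm behind the grasp point. The pads swing forward as they close: fully open they stand 13 mm farther back than shut.
Start: joints at [1.086, 0.245, 1.558, -0, 1.339, -0.174], TCP at [0.199, 0.619, 0.245] pointing down, gripper open.
Joint ranges: [-3.13, 3.13], [-1.02, 2.26], [0.13, 2.54], [-0.95, 4.09], [0.21, 2.88], [-2.74, 2.74]. Speed limits (rad/s): [2.57, 2.57, 3.14, 3.14, 3.14, 3.14].

## Interface

Orientations are given as a rotation vector (axis times angle).
In Python, from workcell import * gives the robot as it stands.
- The arm moves only by the tool servo_tool, never from a script. Its argument "commands" is one flat list of numbers, 7 for each row, row after row: the shift along the tool's x, y, z in units of 40 mm (1.0 is 40 mm), then the turn, a rotation vector about the tool's x, y, z in units of 8 degrees (1.0 is 8 degrees), then the finger opening in mm, from 0 to 85.4. In form: [x, y, z, rx, ry, rz, fingers, x, y, z, rx, ry, rz, fingers, ...]. A call has 1 to 8 rows; each row shifts and turns the commanded pose from where the row before left it, along the tool's axes as they then stand; what a row does not reach is not made up. A row lasts 1/8 s, in which the tool goes at most 62.5 mm and 10.7 degrees, less where a joint would pass 70% of its speed; a pose out of reach is approached as far as the arm can. A call is refused whole if a number of a shift passes 1 or a number of a turn 1, either way. A call with a gripper value outside its range is refused whole. The fingers move at their own pace and stop on an object; "grip_force" is the grip in N (left out, the last holds). Time passes only in rows, so rows that do not move let the fingers close. It gives the time, the measured TCP pose, the force, the opening and the grip force at its end, in the units of the state.
- sense(): the state, without advancing time (a new reading comes with each control period).
- get_image(name): name is "side" or "top"; returns a dict with "image" (400x640x3 uint8, red, green, blue), "fx", "fy", "cx", "cy" (pixels), "k1" (the pictures are not rectified: a ray, as slopes to the right and down, at radius r is drawn at 1 + k1 r^2 times it, then the intrinsics apply), "rvec" (rotation vector, rad) and "tvec" (3), from world to camera coordinates, as OpenCV has them. Camera axes: x right, y down, z forward; pixel columns grow to the right and rows downward; lengths in m; the calibration is good to about 2 mm. A picture is of the moment at which its call begins. There is no depth.
- close_job(): hands the job in; it is judged then, once.
The state is a dict: "time_s": time; "joint_pos": joint angles; "joint_velocities": joint speeds; "joint_torque": joint torques, N m; "position": TCP position; "orientation": TCP orientation; "force": force on the tool from outside, world axes, zero at the start; "moment": the same for the moment, N m; "width": opening from 0.0 (shut) to 1.0 (fully open); "gripper_force": force on a finger pad.
Only numpy, scipy, OpenCV 4.12 (cv2) and the standard library are available. Lean on these libraries where they do the work, as an engineer would, in place of code of your own. Each camera call takes 0.05 s, during which the arm holds its last target. There are 200 camera calls.

## Task

Lay every brass blank from the bench lengthways in its own slot of the drawn-out sliding cradle, push the cradle (it has a black peg to hold) fully home under the bridge, and strike the sprung stamp all the way down with a brisk blow of the mallet, touching the stamp with nothing but the mallet. Then draw the cradle fully back out, stand all the blanks upright in the steel cup, and leave the mallet back on the cork pad, standing on a face of its head; do not disturb the timer or the parts box.

Things in the scene. Friction and masses are not known exactly. Their poses are not given: they have to be found in the camera images.
- stand: marking stand fixed to the bench; origin on the bench under the middle of the drawn-out cradle; x along the track to the bridge (roughly towards the robot), z up. The bridge crosses the track at x = 100 to 140 mm: posts at y = +-87 mm (16 mm thick), beam 190 mm long, underside 70 mm and top 86 mm above the bench; a collar round the stamp reaches 96 mm
- cradle (a joint): how far the cradle has been pushed in along the stand's x: 0 fully drawn out (loading place), 0.10 m fully home against the stop under the bridge; slides with about 1.5 N friction and stays where it is left. It starts up to 30 mm in; drawn out, its slots are clear of the bridge beam from above
- cradle_bed (a point): middle of the sliding cradle at the height of its slot floors (28 mm above bench); x along track, z up. Three slots along x at y = -44, 0, +44 mm, 18 mm wide, open-ended, made by two notched ribs (12 mm thick, at x = -30 and +45 mm; notches 8 mm deep); plate between the ribs (105 x 136 mm) is 8 mm lower. A blank well in its slot has its centre at z +6 mm, x about 0, both ends overhanging
- cradle_grip (a point): middle of the gripping part of the black upright peg of the cradle: 16 mm diameter, standing from 20 to 65 mm above the bench, beside the cradle (at x = -30, y = -106 mm in the cradle's frame); this point is 45 mm above the bench
- stamp (a joint): how far the sprung stamp is down: 0 up, 0.018 m fully down; the spring pushes it back, about 3 N to start and 7 N fully down (overtravel a held mallet some 10 mm: it gives in the grip)
- stamp_top (a point): centre of the flat top of the stamp's round steel cap (28 mm diameter, 12 mm thick), 138 mm above the bench when up. Under the beam the stamp carries a marking bar across the three slots, whose underside is at 59 mm when up and 41 mm when down (a seated blank's top is at 40 mm)
- cup: round steel tool cup fixed to the bench; origin at the centre of its foot, z up; outer diameter 72 mm, inner 64 mm, height 95 mm, inner floor at 5 mm
- pad: square cork pad 100 x 100 x 4 mm fixed to the bench; origin at the centre of its underside
- mallet: white-headed mallet, 0.32 kg, standing on one face of its head with the handle level; origin at the centre of the head's lower face, z up along the head's axis; head 42 mm diameter and 64 mm long; handle points to the mallet's own -x, 20 mm wide and 24 mm high, from the head out to 161 mm from the head's axis
- mallet_grip (a point): point to grip the mallet: middle of the handle 45 mm from the head's axis (the centre of mass is about 10 mm from that axis), 32 mm above the lower face of the head
- blank1: square brass tool blank, a plain bar 160 x 12 x 12 mm, 0.18 kg; origin at its centre, x along its length, so it lies on the bench with its origin at z 6 mm. Some of the blanks may be absent
- blank2: square brass tool blank, a plain bar 160 x 12 x 12 mm, 0.18 kg; origin at its centre, x along its length, so it lies on the bench with its origin at z 6 mm. Some of the blanks may be absent
- blank3: square brass tool blank, a plain bar 160 x 12 x 12 mm, 0.18 kg; origin at its centre, x along its length, so it lies on the bench with its origin at z 6 mm. Some of the blanks may be absent
- timer: white round kitchen timer, 64 mm diameter, 44 mm high; leave alone; origin under its centre
- parts_box: clear open box with divisions, 80 x 110 x 35 mm; leave alone; origin under its centre
Things that resemble listed ones, but are neither listed nor needed, are in the scene too. Several things look just like the pad: the one meant starts farthest to the robot's left.

How it is judged:
On the way, in this order (a step that is already met when the one before it is completed fails the run):
1. every blank lies in a slot of the cradle (x of blank1 in the frame of cradle_bed between -0.035 and 0.035 m and y of blank1 in the frame of cradle_bed between -0.054 and 0.054 m and z of blank1 in the frame of cradle_bed between 0.0025 and 0.0095 m and angle between the x axis of each of blank1, blank2, blank3 and the x axis of cradle_bed, either way round below 0.12 rad and x of blank2 in the frame of cradle_bed between -0.035 and 0.035 m and y of blank2 in the frame of cradle_bed between -0.054 and 0.054 m and z of blank2 in the frame of cradle_bed between 0.0025 and 0.0095 m and x of blank3 in the frame of cradle_bed between -0.035 and 0.035 m and y of blank3 in the frame of cradle_bed between -0.054 and 0.054 m and z of blank3 in the frame of cradle_bed between 0.0025 and 0.0095 m), for 0.2 s.
2. the loaded cradle is fully home under the bridge (all of step 1 and value of joint cradle above 0.095 m), for 0.2 s.
3. the stamp is driven down briskly (over 0.04 m/s) on to the loaded, home cradle (all of step 1 and velocity of joint stamp above 0.04 m/s and value of joint stamp between 0.001 and 0.016 m and value of joint cradle above 0.09 m).
4. the stamp is all the way down (16.5 mm or more) under the mallet (value of joint stamp above 0.0165 m and contact force between mallet and stamp above 1 N and value of joint cradle above 0.09 m).
5. the cradle is drawn fully back out (value of joint cradle below 0.008 m), for 0.2 s.
At the end, for the whole second after the job is handed in: every blank stands in the cup, released and at rest, leaning no more than 37 degrees; the cradle is drawn out (within 15 mm); the stamp is up; the mallet stands upright on its head on the cork pad, head within 45 mm of the pad's centre (angle between the x axis of each of blank1, blank2, blank3 and the z axis of cup, either way round below 0.65 rad and horizontal distance between each of blank1, blank2, blank3 and cup below 0.036 m and z of blank1 in the frame of cup between 0.04 and 0.11 m and linear speed of each of blank1, blank2, blank3 below 0.03 m/s and z of blank2 in the frame of cup between 0.04 and 0.11 m and z of blank3 in the frame of cup between 0.04 and 0.11 m and value of joint cradle below 0.015 m and value of joint stamp below 0.002 m and horizontal distance between mallet and pad below 0.045 m and angle between mallet's own z axis and vertical below 0.12 rad and height (world z) of mallet below 0.008 m and linear speed of mallet below 0.02 m/s); the robot touches nothing.
It fails at once if the stamp is pushed by the hand or arm (contact force between any of the fingers, the arm and stamp above 2 N).
It fails at once if the timer or parts box is disturbed (over 30 mm) (distance of any of timer, parts_box from where it was at the start of the episode above 0.03 m).
Of blank1, blank2, blank3 only 2 to 3 are there at a start; the rules pass over those that are not, and their reading is None.
At some moment in a run one of blank1, blank2, blank3 may be knocked a few centimetres aside while the robot is not near it.
It also fails if it takes over 210 s, if anything falls off the work surface, if the arm or the gripper's body presses on something with over 40 N, if the wrist force passes 120 N, or if a joint passes its speed limit or range.

## Working session

There is one attempt and no reset: what is moved stays moved. The work goes in short steps, Python scripts to look and compute and a tool call to move; the robot and the scene stay as the last step left them, time stands still between calls to the robot, and variables do not carry over. Pictures are saved under pics/ and viewed, at most 14 in all, crops included, and the job is handed in when it is done.

Besides the shell and the picture viewer there is one more tool, called after "Emit:" as name(argument=value, ...), one argument or row to a line, values as JSON. servo_tool: Moves the arm, as the interface text tells. Its arguments: {"type":"object","properties":{"commands":{"type":"array","items":{"type":"number"}},"grip_force":{"type":"number"}},"required":["commands"]}

```bash
mkdir -p pics; ls
cat > h.py <<'E'
from workcell import *
import numpy as np, cv2
from scipy.spatial.transform import Rotation as R
def snap(name,fn=None):
    d=get_image(name)
    if fn: cv2.imwrite('pics/'+fn,d["image"][:,:,::-1])
    return d
def ray(d,u,v):
    x,y=(u-d["cx"])/d["fx"],(v-d["cy"])/d["fy"]
    r=np.hypot(x,y); s=r
    for _ in range(30): s=r/(1+d["k1"]*s*s)
    k=s/r if r>0 else 1
    M=cv2.Rodrigues(np.array(d["rvec"],float))[0]; t=np.array(d["tvec"],float)
    return -M.T@t, M.T@np.array([x*k,y*k,1])
def at_z(d,u,v,z):
    c,r=ray(d,u,v); return c+r*(z-c[2])/r[2]
def proj(d,p):
    M=cv2.Rodrigues(np.array(d["rvec"],float))[0]; q=M@np.array(p,float)+np.array(d["tvec"],float)
    x,y=q[0]/q[2],q[1]/q[2]; k=1+d["k1"]*(x*x+y*y)
    return np.array([d["fx"]*x*k+d["cx"],d["fy"]*y*k+d["cy"]])
def shift(dp):
    "world shift -> tool units (40mm)"
    s=sense(); return np.round(R.from_rotvec(s["orientation"]).inv().apply(dp)/0.04,2)
E
python3 - <<'E'
from h import *
import pickle
a=snap("top","t0.png");b=snap("side","s0.png")
pickle.dump((a,b),open("im0.pkl","wb"))
for d in(a,b): print({k:v for k,v in d.items() if k!="image"}, ray(d,320,200))
s=sense();print(s)
E
```

```text
pics
{'fx': 485.2730106797909, 'fy': 485.2730106797909, 'cx': 319.62169747453413, 'cy': 208.8873276662729, 'k1': -0.0778680568837134, 'rvec': array([ 2.16048496, -2.15458007,  0.15633582]), 'tvec': array([-0.01420909,  0.54591965,  1.35897929])} (array([0.3602492 , 0.00268198, 1.41960143]), array([ 0.15122528, -0.01174886, -0.98859947]))
{'fx': 479.94970809562756, 'fy': 479.94970809562756, 'cx': 320.4925978644926, 'cy': 195.93738833500885, 'k1': -0.1315095864590135, 'rvec': array([ 2.15739444, -0.54276812,  0.27133644]), 'tvec': array([-0.48071473,  0.24280274,  1.10664139])} (array([ 0.07318742, -0.88175155,  0.85548396]), array([ 0.37543798,  0.70284902, -0.60425349]))
{'time_s': 0.1, 'joint_pos': array([ 1.08588155e+00,  2.45728569e-01,  1.55890449e+00,  4.59943782e-06,
        1.33869643e+00, -1.74074126e-01]), 'joint_velocities': array([ 0.00024737, -0.0020088 , -0.00328288, -0.00059551, -0.0003242 ,
        0.00092862]), 'joint_torque': array([ 1.17107258e-03, -4.30671215e+01, -3.27128935e+01, -1.54808581e-04,
        2.82687433e-03, -1.24171753e-07]), 'position': array([0.19855853, 0.61842595, 0.24429386]), 'orientation': array([-4.86217846e-01, -3.10316494e+00,  2.57870841e-03]), 'force': array([0.31479812, 0.48931237, 0.5365301 ]), 'moment': array([ 0.01751527, -0.03430899, -0.02809158]), 'gripper_force': 0.0, 'width': 1.0038007611626234}
```

View pics/t0.png

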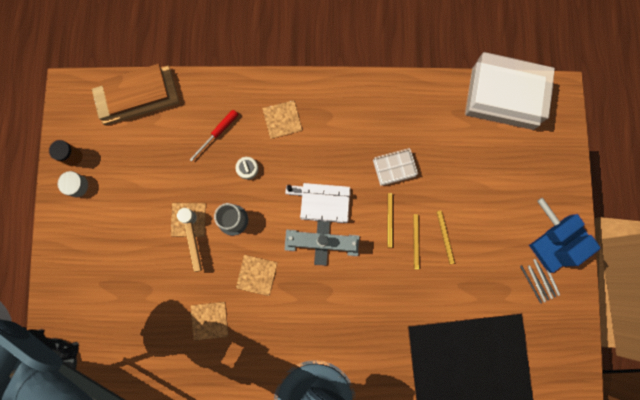

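View pics/s0.png

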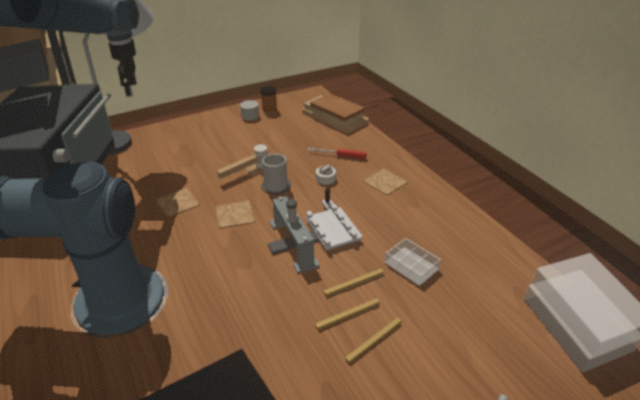

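The top picture shows three blanks, at about (390,220), (416,241) and (445,237). The stand's bridge is at (322,243), the cradle at (326,203), the peg at (290,189) and the cup at (230,219). The mallet head is at (184,215), on the leftmost pad at (188,220). The timer is at (247,168) and the parts box at (396,167).

Run:
```python
from h import *
import pickle
a,b=pickle.load(open("im0.pkl","rb"))
def crop(im,x0,y0,x1,y1,k): return cv2.resize(im[y0:y1,x0:x1,::-1],None,fx=k,fy=k,interpolation=cv2.INTER_CUBIC)
A=a["image"]
c1=crop(A,160,150,270,280,3.6); c2=crop(A,275,170,380,275,4.4)
h=470
o=np.zeros((h,800,3),np.uint8);o[:c1.shape[0],:c1.shape[1]]=c1[:h];o[:c2.shape[0],400:400+c2.shape[1]]=c2[:h,:400]
cv2.imwrite("pics/c0.png",o)
# blanks by colour
hsv=cv2.cvtColor(A,cv2.COLOR_RGB2HSV)
for name,d in(("top",a),("side",b)):
    hsv=cv2.cvtColor(d["image"],cv2.COLOR_RGB2HSV)
    m=cv2.inRange(hsv,(20,110,90),(32,255,255))
    n,l,st,ce=cv2.connectedComponentsWithStats(m)
    for i in range(1,n):
        if st[i,4]>60:
            q=np.argwhere(l==i)[:,::-1].astype(np.float32); r=cv2.minAreaRect(q)
            p=np.array([at_z(d,u,v,0.010)[:2] for u,v in q]); c=p.mean(0)
            r2=cv2.minAreaRect((p*1000).astype(np.float32)); w,V=np.linalg.eigh(np.cov(p.T)); 
            print(name,st[i],np.round(c,4),"rect",np.round(r2[0],1),np.round(r2[1],1),"ang",np.round(np.degrees(np.arctan2(V[1,1],V[0,1])),1))
```

```text
top [388 194   5  53 181] [ 0.5118 -0.2181] rect [ 517.9 -219.4] [ 11.8 153.5] ang 178.7
top [438 212  16  52 162] [ 0.4643 -0.3825] rect [ 467.1 -381.8] [153.7  10.2] ang -167.6
top [414 215   5  54 149] [ 0.4507 -0.2942] rect [ 454.9 -294.6] [155.   9.] ang 179.8
side [329 306  34  17  82] [ 0.4471 -0.2947] rect [ 450.6 -295.7] [10.5 87.6] ang 179.1
side [359 320  40  31 106] [ 0.4813 -0.3801] rect [ 484.4 -379.7] [119.9   8.4] ang -167.5
```

View pics/c0.png

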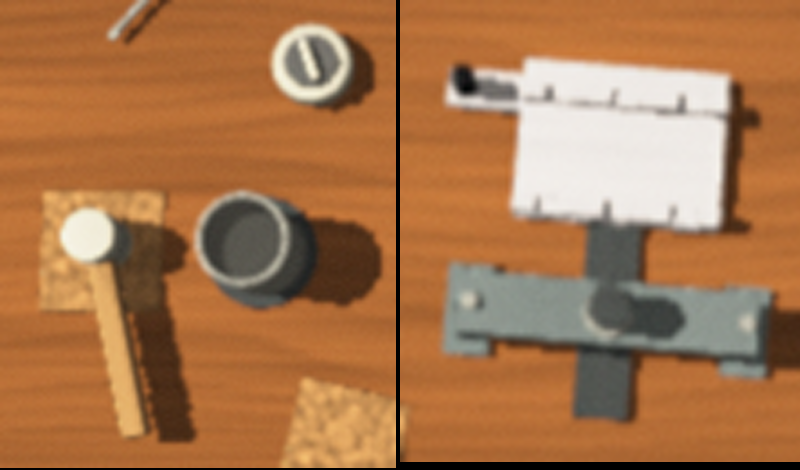

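The crop shows the cup rim centred at crop (243,238), the mallet head top at (89,236) with its handle end at (132,433), and the pad corners at (42,192) to (165,310). In the right half the stamp cap is at about (612,306), the peg top at (462,78), and the slots at (549,92), (615,97) and (682,102).

Run:
```python
from h import *
import pickle
a,b=pickle.load(open("im0.pkl","rb"))
L=lambda X,Y,z:np.round(at_z(a,160+X/3.6-.36,150+Y/3.6-.36,z)*1000,1)
Q=lambda X,Y,z:np.round(at_z(a,275+(X-400)/4.4-.39,170+Y/4.4-.39,z)*1000,1)
print("head",L(89,236,.068),"handle end",L(132,433,.048),"handle root",L(103,270,.048))
print("cup rim",L(243,238,.095),L(197,238,.095),L(290,238,.095),L(243,193,.095),L(243,283,.095))
print("pad",[L(x,y,.004)for x,y in((42,192),(167,193),(165,310),(40,308))])
print("timer",L(312,65,.044))
print("cap",Q(612,306,.138)); print("bolts",Q(468,299,.088),Q(748,322,.088))
print("beam R end",Q(771,290,.086),Q(768,350,.086),"L",Q(457,270,.086),Q(452,325,.086))
print("rail end",Q(603,418,.01))
print("peg",Q(462,78,.065))
print("plate corners",[Q(x,y,z) for x,y,z in((525,58,.030),(733,75,.03),(513,217,.03),(720,230,.03))])
print("slots",[Q(x,y,.036)for x,y in((549,92),(615,97),(682,102),(538,205),(607,209),(672,213))])
# robust stand fit: refine yaw by white-plate mask
A=a["image"][170:235,275:385]; hsv=cv2.cvtColor(A,cv2.COLOR_RGB2HSV)
m=cv2.inRange(hsv,(0,0,150),(180,60,255)); 
n,l,st,ce=cv2.connectedComponentsWithStats(m);i=1+np.argmax(st[1:,4])
q=np.argwhere(l==i)[:,::-1]
p=np.array([at_z(a,u+275,v+170,.032)[:2]*1000 for u,v in q])
p2=p[p[:,1]< -0+ (p[:,1].min()+132)].astype(np.float32)
print("white rect",cv2.minAreaRect(p2),p2.mean(0))
# side view grey: cross-check by projecting
for nm,P in dict(cap=(0,0,0)).items(): pass
```

```text
head [522.5 368.2  68. ] handle end [369.9 334.1  48. ] handle root [497.9 361.4  48. ]
cup rim [518.2 242.3  95. ] [518.  277.6  95. ] [518.3 206.3  95. ] [552.9 243.3  95. ] [483.7 241.4  95. ]
pad [array([566.5, 426. ,   4. ]), array([565.9, 322.4,   4. ]), array([469.8, 320.9,   4. ]), array([470.9, 423.6,   4. ])]
timer [664.5 199.9  44. ]
cap [451.6 -20.1 138. ]
bolts [459.3  68.9  88. ] [ 445.4 -106.    88. ]
beam R end [ 465.6 -120.7   86. ] [ 428.1 -118.5   86. ] L [477.6  76.1  86. ] [443.2  78.8  86. ]
rail end [387.1 -16.6  10. ]
peg [603.4  75.3  65. ]
plate corners [array([623.3,  35.7,  30. ]), array([ 612.4, -101.9,   30. ]), array([517.5,  42.8,  30. ]), array([509.3, -92.7,  30. ])]
slots [array([599.5,  19.6,  36. ]), array([596.3, -23.8,  36. ]), array([593.2, -67.8,  36. ]), array([524.7,  26.4,  36. ]), array([522.2, -18.6,  36. ]), array([519.7, -61. ,  36. ])]
white rect ((565.8968505859375, -29.76434326171875), (132.79737854003906, 104.0815658569336), 85.92281341552734) [565.8334   -30.936853]
```

```bash
cat >> h.py <<'E'
EX=np.array([-.9974,.072,0]);EY=np.array([-.072,-.9974,0]);O=np.array([.5725,-.029,0])
def S(x,y,z): return O+x*EX+y*EY+np.array([0,0,z])
def down(yaw_deg):
    "tool down, tool y axis at yaw_deg in the world"
    a=np.radians(yaw_deg); y=np.array([np.cos(a),np.sin(a),0]); z=np.array([0,0,-1.]); return R.from_matrix(np.c_[np.cross(y,z),y,z])
def plan(wps,p=None,r=None,last=False):
    "wps: list of (pos,rot or None,rows,grip); prints rows"
    s=sense()
    if p is None: p=np.array(s["position"])
    if r is None: r=R.from_rotvec(s["orientation"])
    for q,rt,n,g in wps:
        rt=r if rt is None else rt
        dv=(r.inv()*rt).as_rotvec(); q=np.array(q,float); st=(q-p)/n
        need=max(np.abs(q-p).max()/.04/n,np.degrees(np.abs(dv)).max()/8/n)
        rr=r; out=[]
        for i in range(n):
            out.append(list(np.round(rr.inv().apply(st)/.04,2)+0.)+list(np.round(np.degrees(dv)/8/n,2)+0.)+[g]); rr=rr*R.from_rotvec(dv/n)
        if np.abs(dv).max()<1e-3: print(n,"x",[float(v) for v in out[0]],"need%.2f"%need)
        else: print(n,"rows need%.2f"%need,[float(v) for o in out for v in o])
        p,r=q,rt
E
python3 - <<'E'
import workcell; print([n for n in dir(workcell) if n[0]!='_'], getattr(workcell,'tip_reach',None))
from h import *
B=[.517,-.2185]
plan([([.35,.25,.25],down(88.7),8,60),([.35,.25,.25],None,1,60),([*B,.2],None,8,60),([*B,.2],None,1,60),([*B,.06],None,4,60)])
E
```

```text
['MotionError', 'close_job', 'get_image', 'sense', 'tip_reach'] 0.014
8 rows need1.15 [-0.8, -0.95, -0.02, 0.0, 0.0, -0.26, 60.0, -0.77, -0.98, -0.02, 0.0, 0.0, -0.26, 60.0, -0.73, -1.01, -0.02, 0.0, 0.0, -0.26, 60.0, -0.7, -1.03, -0.02, 0.0, 0.0, -0.26, 60.0, -0.66, -1.06, -0.02, 0.0, 0.0, -0.26, 60.0, -0.62, -1.08, -0.02, 0.0, 0.0, -0.26, 60.0, -0.58, -1.1, -0.02, 0.0, 0.0, -0.26, 60.0, -0.54, -1.12, -0.02, 0.0, 0.0, -0.26, 60.0]
1 x [0.0, 0.0, 0.0, 0.0, 0.0, 0.0, 60.0] need0.00
8 x [-0.55, -1.45, 0.16, 0.0, 0.0, 0.0, 60.0] need1.46
1 x [0.0, 0.0, 0.0, 0.0, 0.0, 0.0, 60.0] need0.00
4 x [0.0, 0.0, 0.88, 0.0, 0.0, 0.0, 60.0] need0.88
```

Emit:
servo_tool(
  commands=[-0.75, -1, 0, 0, 0, -0.26, 60, -0.75, -1, 0, 0, 0, -0.26, 60, -0.7, -1, 0, 0, 0, -0.26, 60, -0.7, -1, 0, 0, 0, -0.26, 60, -0.65, -1, 0, 0, 0, -0.26, 60, -0.6, -1, 0, 0, 0, -0.26, 60, -0.6, -1, 0, 0, 0, -0.26, 60, -0.55, -1, 0, 0, 0, -0.26, 60],
  grip_force=60,
)

```text
time_s: 1.1
position: [0.3481, 0.2635, 0.245]
orientation: [-0.03, -3.141, 0.0]
force: [1.0, -0.1, 0.5]
width: 0.701
gripper_force: 0.0
```

Emit:
servo_tool(
  commands=[-0.5, -1, 0, 0, 0, 0, 60, -0.5, -1, 0, 0, 0, 0, 60, -0.5, -1, 0, 0, 0, 0, 60, -0.5, -1, 0, 0, 0, 0, 60, -0.5, -1, 0, 0, 0, 0, 60, -0.5, -1, 0, 0, 0, 0, 60, -0.5, -1, 0, 0, 0, 0, 60, -0.5, -1, 0, 0, 0, 0, 60],
)

```text
time_s: 2.1
position: [0.5015, -0.0596, 0.2449]
orientation: [-0.032, -3.141, -0.0]
force: [0.5, 0.6, -0.8]
width: 0.706
gripper_force: 0.0
```

Run:
```python
from h import *
B=[.517,-.2185]; s=sense(); print(s["time_s"],s["position"],R.from_rotvec(s["orientation"]).as_matrix()[:,1])
plan([([*B,.15],down(88.7),6,60),([*B,.017],None,4,60)])
```

```text
2.1 [ 0.50153823 -0.05960179  0.24488272] [2.06676115e-02 9.99786357e-01 3.01223825e-04]
6 rows need0.66 [-0.08, -0.66, 0.4, 0.0, 0.0, 0.0, 60.0, -0.08, -0.66, 0.4, 0.0, 0.0, 0.0, 60.0, -0.08, -0.66, 0.4, 0.0, 0.0, 0.0, 60.0, -0.08, -0.66, 0.4, 0.0, 0.0, 0.0, 60.0, -0.08, -0.66, 0.4, 0.0, 0.0, 0.0, 60.0, -0.08, -0.66, 0.4, 0.0, 0.0, 0.0, 60.0]
4 x [0.0, 0.0, 0.83, 0.0, 0.0, 0.0, 60.0] need0.83
```

Emit:
servo_tool(
  commands=[-0.08, -0.66, 0.4, 0, 0, 0, 60, -0.08, -0.66, 0.4, 0, 0, 0, 60, -0.08, -0.66, 0.4, 0, 0, 0, 60, -0.08, -0.66, 0.4, 0, 0, 0, 60, -0.08, -0.66, 0.4, 0, 0, 0, 60, -0.08, -0.66, 0.4, 0, 0, 0, 60, 0, 0, 0.85, 0, 0, 0, 60, 0, 0, 0.85, 0, 0, 0, 60],
)

```text
time_s: 3.1
position: [0.5171, -0.2173, 0.0801]
orientation: [-0.033, -3.141, -0.0]
force: [0.7, -0.1, -0.0]
width: 0.703
gripper_force: 0.0
```

Emit:
servo_tool(
  commands=[0, 0, 0.85, 0, 0, 0, 60, 0, 0, 0.75, 0, 0, 0, 60, 0, 0, 0, 0, 0, 0, 60, 0, 0, 0, 0, 0, 0, 0, 0, 0, 0, 0, 0, 0, 0, 0, 0, 0, 0, 0, 0, 0, 0, 0, 0, 0, 0, 0, 0],
)

```text
time_s: 3.98
position: [0.5184, -0.2177, 0.019]
orientation: [0.032, 3.139, -0.002]
force: [-2.2, -0.0, 5.9]
width: 0.116
gripper_force: 59.6
```

Run:
```python
from h import *
s=sense(); p=s["position"]; print(s["time_s"],p,s["width"],s["gripper_force"])
q=S(0,.044,.12)
plan([([p[0],p[1],.12],None,3,0),(q,down(85.9),5,0),([*q[:2],.042],None,4,0)])
```

```text
3.975 [ 0.51835055 -0.21769258  0.01900069] 0.11583869853682766 59.60950970649719
3 x [0.0, 0.0, -0.84, 0.0, 0.0, 0.0, 0.0] need0.84
5 rows need0.72 [-0.24, 0.73, 0.0, 0.0, 0.0, 0.07, 0.0, -0.23, 0.73, 0.0, 0.0, 0.0, 0.07, 0.0, -0.23, 0.73, 0.0, 0.0, 0.0, 0.07, 0.0, -0.22, 0.74, 0.0, 0.0, 0.0, 0.07, 0.0, -0.21, 0.74, 0.0, 0.0, 0.0, 0.07, 0.0]
4 x [0.0, 0.0, 0.49, 0.0, 0.0, 0.0, 0.0] need0.49
```

Emit:
servo_tool(
  commands=[0, 0, -0.85, 0, 0, 0, 0, 0, 0, -0.85, 0, 0, 0, 0, 0, 0, -0.85, 0, 0, 0, 0, -0.24, 0.73, 0, 0, 0, 0.07, 0, -0.23, 0.73, 0, 0, 0, 0.07, 0, -0.23, 0.73, 0, 0, 0, 0.07, 0, -0.22, 0.74, 0, 0, 0, 0.07, 0, -0.21, 0.74, 0, 0, 0, 0.07, 0],
)

```text
time_s: 4.97
position: [0.5682, -0.0709, 0.1191]
orientation: [-0.109, -3.139, -0.0]
force: [0.4, -0.5, -2.2]
width: 0.117
gripper_force: 58.9
```

Emit:
servo_tool(
  commands=[0, 0, 0.7, 0, 0, 0, 0, 0, 0, 0.7, 0, 0, 0, 0, 0, 0, 0, 0, 0, 0, 0],
)

```text
time_s: 5.35
position: [0.566, -0.0712, 0.0607]
orientation: [-0.108, -3.134, -0.003]
force: [0.6, 0.6, -1.9]
width: 0.114
gripper_force: 59.0
```

Run:
```python
from h import *
s=sense(); print(s["time_s"],s["position"],s["width"],s["force"],R.from_rotvec(s["orientation"]).as_matrix()[:,1])
plan([(S(0,.044,s["position"][2]),down(85.9),1,0)])
a=snap("top");b=snap("side")
f=lambda im,x0,y0,w,h,W: cv2.resize(im[y0:y0+h,x0:x0+w,::-1],(W,int(W*h/w)),interpolation=cv2.INTER_CUBIC)
o=np.zeros((440,800,3),np.uint8);A=f(a["image"],275,165,110,115,400);B=f(b["image"],260,170,120,120,400);o[:A.shape[0],:400]=A;o[:B.shape[0],400:]=B
cv2.imwrite("pics/p1.png",o)
```

```text
5.35 [ 0.56597472 -0.07118676  0.06073605] 0.11414524520189387 [ 0.64160791  0.582755   -1.86712074] [0.06903216 0.9976132  0.0015717 ]
1 rows need0.08 [-0.09, -0.04, 0.0, 0.01, -0.04, 0.02, 0.0]
```

View pics/p1.png

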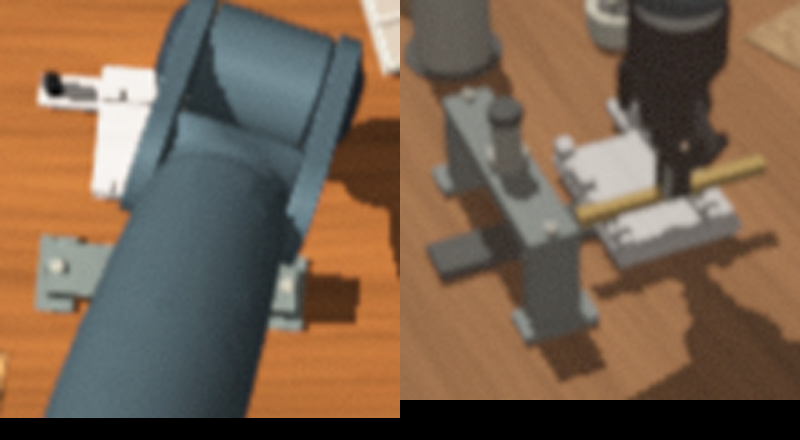

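The side half shows the blank held just above the right slot and parallel to it, with the dark notch marks at (620,228) and (708,198). I'll check the fitted stand model by overlaying it on the unobstructed first pictures.

Run:
```python
from h import *
import pickle
a,b=pickle.load(open("im0.pkl","rb"))
def ov(d,x0,y0,w,h,W):
    k=W/w; im=cv2.resize(d["image"][y0:y0+h,x0:x0+w,::-1],None,fx=k,fy=k,interpolation=cv2.INTER_CUBIC)
    def pl(pts,c,cl=False):
        q=np.array([((proj(d,p)-[x0,y0])+.5)*k-.5 for p in pts]).round().astype(np.int32); cv2.polylines(im,[q],cl,c,1,cv2.LINE_AA)
    for x in(-.036,.051):  # outer rib faces: notch profiles
        for y in(-.044,0,.044):
            pl([S(x,y-.009,.036),S(x,y-.009,.028),S(x,y+.009,.028),S(x,y+.009,.036)],(0,0,255))
    pl([S(.1,-.095,.086),S(.1,.095,.086),S(.14,.095,.086),S(.14,-.095,.086)],(0,255,0),True)
    pl([S(-.045,-.068,.02),S(-.045,.068,.02),S(.06,.068,.02),S(.06,-.068,.02)],(255,0,0),True)
    t=np.linspace(0,6.28,30)
    pl([S(.12+.014*np.cos(u),.014*np.sin(u),.138) for u in t],(0,255,255)); pl([S(-.03+.008*np.cos(u),-.106+.008*np.sin(u),.065) for u in t],(0,255,255))
    return im
A=ov(a,275,170,105,105,400);B=ov(b,262,172,105,105,400)
cv2.imwrite("pics/ov.png",np.hstack([A,B]))
```

```text
(no output)
```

View pics/ov.png

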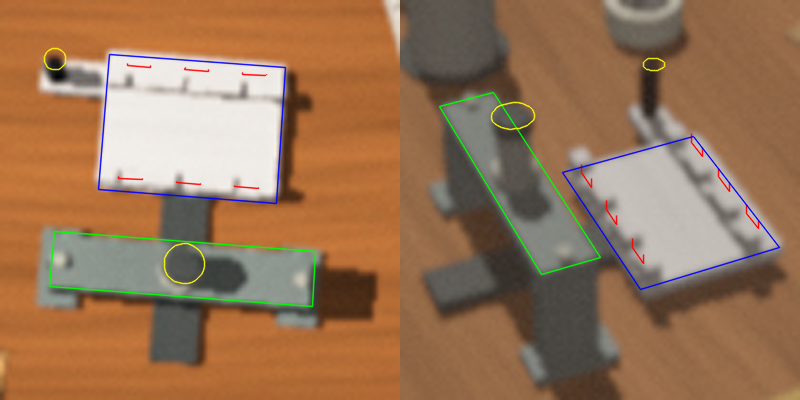

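Run:
```python
from h import *
import pickle
a,b=pickle.load(open("im0.pkl","rb"))
d=b;x0,y0,w,h=300,198,64,55;k=12
im=cv2.resize(d["image"][y0:y0+h,x0:x0+w,::-1],None,fx=k,fy=k,interpolation=cv2.INTER_CUBIC)
im=cv2.convertScaleAbs(im,alpha=1.15)
def pl(pts,c,cl=False):
    q=np.array([((proj(d,p)-[x0,y0])+.5)*k-.5 for p in pts]).round().astype(np.int32); cv2.polylines(im,[q],cl,c,1,cv2.LINE_AA)
for x in(-.024,.051):
    P=[S(x,-.068,.02),S(x,-.068,.036)]
    for y in(-.044,0,.044): P+=[S(x,y-.009,.036),S(x,y-.009,.028),S(x,y+.009,.028),S(x,y+.009,.036)]
    pl(P+[S(x,.068,.036),S(x,.068,.02)],(0,0,255))
pl([S(-.045,-.068,.02),S(-.045,.068,.02),S(.06,.068,.02),S(.06,-.068,.02)],(255,0,0),True)
cv2.imwrite("pics/ov2.png",im)
```

```text
(no output)
```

View pics/ov2.png

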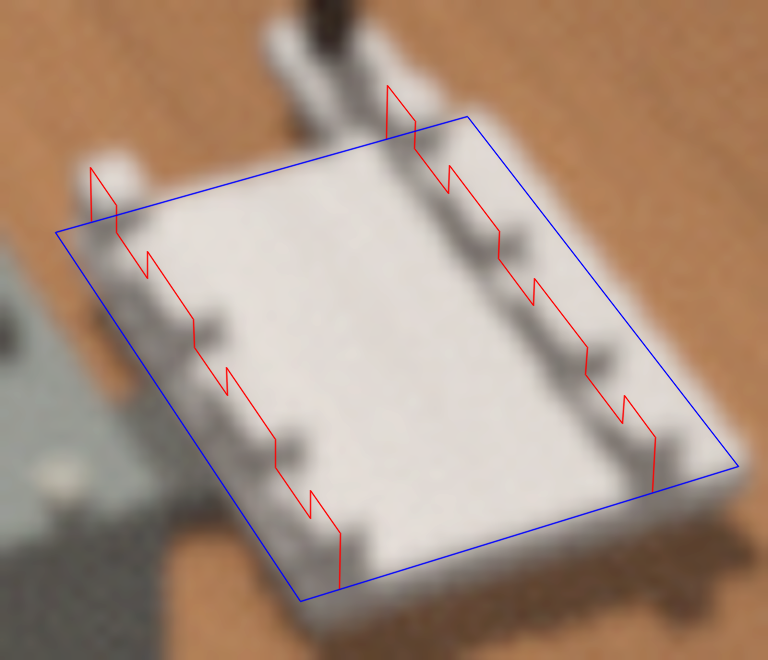

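The side overlay matches: the four dark block faces at (420,135), (510,245), (597,360) and (660,450) fall within 1 px of the model. I'll lower the blank.

Emit:
servo_tool(
  commands=[-0.09, -0.05, 0, 0.01, -0.04, 0.02, 0, 0, 0, 0.1, 0, 0, 0, 0, 0, 0, 0.1, 0, 0, 0, 0, 0, 0, 0.1, 0, 0, 0, 0, 0, 0, 0.05, 0, 0, 0, 0, 0, 0, 0, 0, 0, 0, 0],
)

```text
time_s: 6.2
position: [0.5717, -0.0743, 0.049]
orientation: [0.113, 3.135, -0.002]
force: [0.0, 0.6, -1.8]
width: 0.115
gripper_force: 59.0
```

Run:
```python
from h import *
s=sense(); p=s["position"];print(s["time_s"],p,s["width"],s["force"],s["moment"],R.from_rotvec(s["orientation"]).as_matrix()[:,1])
u=p-O; print("local",u@EX,u@EY)
p=p+[0,0,.10-p[2]]; r=R.from_rotvec(s["orientation"]); B2=[.455,-.2946]
plan([([*B2,.12],down(90),6,50),([*B2,.019],None,4,50)],p,r)
```

```text
6.2 [ 0.57167316 -0.07427027  0.0489767 ] 0.1151094839521885 [ 0.03591048  0.57394284 -1.84372233] [-0.02241728 -0.0009184   0.01072324] [ 0.07190631  0.99741063 -0.00123351]
local -0.002434770945735243 0.045212094802720953
6 rows need0.92 [0.42, -0.95, -0.08, 0.0, 0.01, -0.09, 50.0, 0.43, -0.95, -0.08, 0.0, 0.01, -0.09, 50.0, 0.44, -0.94, -0.08, 0.0, 0.01, -0.09, 50.0, 0.45, -0.93, -0.08, 0.0, 0.01, -0.09, 50.0, 0.46, -0.93, -0.08, 0.0, 0.01, -0.09, 50.0, 0.48, -0.92, -0.08, 0.0, 0.01, -0.09, 50.0]
4 x [0.0, 0.0, 0.63, 0.0, 0.0, 0.0, 50.0] need0.63
```

Emit:
servo_tool(
  commands=[0, 0, 0.05, 0, 0, 0, 0, 0, 0, 0, 0, 0, 0, 26, 0, 0, 0, 0, 0, 0, 26, 0, 0, 0, 0, 0, 0, 26, 0, 0, -0.65, 0, 0, 0, 26, 0, 0, -0.65, 0, 0, 0, 26],
)

```text
time_s: 6.95
position: [0.5714, -0.0742, 0.0998]
orientation: [0.113, 3.135, -0.002]
force: [0.2, 0.3, 0.9]
width: 0.306
gripper_force: 0.0
```

Emit:
servo_tool(
  commands=[0.42, -0.95, -0.08, 0, 0, -0.09, 50, 0.43, -0.95, -0.08, 0, 0, -0.09, 50, 0.44, -0.94, -0.08, 0, 0, -0.09, 50, 0.45, -0.93, -0.08, 0, 0, -0.09, 50, 0.46, -0.93, -0.08, 0, 0, -0.09, 50, 0.48, -0.92, -0.08, 0, 0, -0.09, 50, 0, 0, 0, 0, 0, 0, 50],
)

```text
time_s: 7.82
position: [0.4546, -0.2969, 0.119]
orientation: [0.001, 3.135, -0.005]
force: [0.4, 0.9, 0.1]
width: 0.588
gripper_force: 0.0
```

```bash
cat >> h.py <<'E'
def blanks(z=.010,show=True):
    a=snap("top"); hsv=cv2.cvtColor(a["image"],cv2.COLOR_RGB2HSV)
    m=cv2.inRange(hsv,(20,100,80),(32,255,255)); m[:, :250]=0
    n,l,st,ce=cv2.connectedComponentsWithStats(m)
    for i in range(1,n):
        if st[i,4]>40:
            q=np.argwhere(l==i)[:,::-1]
            zz=.037 if (st[i,0]>270 and st[i,0]<365) else z
            p=np.array([at_z(a,u,v,zz)[:2] for u,v in q]); r2=cv2.minAreaRect((p*1000).astype(np.float32)); w,V=np.linalg.eigh(np.cov(p.T))
            c=np.array([*np.array(r2[0])/1000,0])-O
            print(st[i],"rect",np.round(r2[0],1),np.round(r2[1],1),"ang",np.round(np.degrees(np.arctan(V[1,1]/V[0,1])),1),"local",np.round(c@EX,4),np.round(c@EY,4))
    return a
E
python3 - <<'E'
from h import *
s=sense(); p=s["position"];print(s["time_s"],p,s["width"])
blanks()
plan([([.455,-.2946,p[2]],down(90),1,50)])
E
```

```text
7.825 [ 0.4545885  -0.29685063  0.11899208] 0.5877294195082547
[338 173   7  55 167] rect [572.4 -73.9] [ 10.  157.6] ang -4.3 local -0.0031 0.0448
[414 215   4  15  45] rect [ 511.7 -294.6] [ 8.9 41.4] ang -0.5 local 0.0415 0.2693
1 rows need0.04 [0.0, 0.02, -0.01, -0.01, 0.04, 0.01, 50.0]
```

Emit:
servo_tool(
  commands=[0, 0.02, 0.83, 0, 0.04, 0, 50, 0, 0, 0.83, 0, 0, 0, 50, 0, 0, 0.82, 0, 0, 0, 50, 0, 0, 0, 0, 0, 0, 50, 0, 0, 0, 0, 0, 0, 0, 0, 0, 0, 0, 0, 0, 0, 0, 0, 0, 0, 0, 0, 0],
)

```text
time_s: 8.75
position: [0.4566, -0.2948, 0.021]
orientation: [-0.005, 3.139, -0.006]
force: [0.3, 1.8, 6.6]
width: 0.111
gripper_force: 59.0
```

Run:
```python
from h import *
s=sense(); p=s["position"]; print(s["time_s"],p,s["width"],s["gripper_force"],s["force"])
q=S(-.002,0.0005,.12)
plan([([p[0],p[1],.12],None,3,0),(q,down(85.9),7,0)])
```

```text
8.75 [ 0.45656636 -0.29477178  0.02098132] 0.11122812557791181 58.97249221801758 [0.32474247 1.75721154 6.60585005]
3 x [0.0, 0.0, -0.83, 0.0, 0.0, 0.0, 0.0] need0.83
7 rows need0.95 [-0.42, 0.95, 0.0, 0.0, 0.0, 0.08, 0.0, -0.41, 0.95, 0.0, 0.0, 0.0, 0.08, 0.0, -0.4, 0.95, 0.0, 0.0, 0.0, 0.08, 0.0, -0.39, 0.96, 0.0, 0.0, 0.0, 0.08, 0.0, -0.38, 0.96, 0.0, 0.0, 0.0, 0.08, 0.0, -0.37, 0.97, 0.0, 0.0, 0.0, 0.08, 0.0, -0.36, 0.97, 0.0, 0.0, 0.0, 0.08, 0.0]
```

Emit:
servo_tool(
  commands=[0, 0, -0.83, 0, 0, 0, 0, 0, 0, -0.83, 0, 0, 0, 0, 0, 0, -0.83, 0, 0, 0, 0, -0.42, 0.95, 0, 0, 0, 0.08, 0, -0.41, 0.95, 0, 0, 0, 0.08, 0, -0.4, 0.95, 0, 0, 0, 0.08, 0, -0.39, 0.96, 0, 0, 0, 0.08, 0, -0.38, 0.96, 0, 0, 0, 0.08, 0],
)

```text
time_s: 9.75
position: [0.5392, -0.1031, 0.1184]
orientation: [0.083, 3.14, -0.003]
force: [0.6, 0.3, -2.4]
width: 0.113
gripper_force: 59.2
```

Emit:
servo_tool(
  commands=[-0.37, 0.97, 0, 0, 0, 0.08, 0, -0.36, 0.97, 0, 0, 0, 0.08, 0, 0, 0, 0.7, 0, 0, 0, 0, 0, 0, 0.7, 0, 0, 0, 0, 0, 0, 0, 0, 0, 0, 0],
)

```text
time_s: 10.38
position: [0.5704, -0.0282, 0.0598]
orientation: [-0.117, -3.134, 0.001]
force: [-0.1, -0.8, -1.4]
width: 0.108
gripper_force: 59.2
```

Run:
```python
from h import *
s=sense(); p=s["position"]; print(s["time_s"],p,s["width"],R.from_rotvec(s["orientation"]).as_matrix()[:,2])
plan([(S(-.002,0.0005,p[2]),down(85.9),1,0)]);b=snap("side")
# check blank line in side view
hsv=cv2.cvtColor(b["image"],cv2.COLOR_RGB2HSV);m=cv2.inRange(hsv,(18,90,80),(32,255,255))
n,l,st,ce=cv2.connectedComponentsWithStats(m)
for i in range(1,n):
    if st[i,4]>30: print(st[i],ce[i])
p=sense()["position"]
for x in(-.08,-.04,.04,.08): print(x,proj(b,p+x*EX-[0,0,.009]))
```

```text
10.375 [ 0.57036722 -0.02816454  0.05981565] 0.10831521637645114 [-5.73382690e-03 -4.26047294e-04 -9.99983471e-01]
1 rows need0.10 [-0.1, -0.03, 0.0, -0.01, -0.04, -0.02, 0.0]
[339 209  22  10  99] [349.7979798  213.58585859]
[306 219  25   9  96] [316.97916667 222.82291667]
[315 221  56  21 247] [342.15384615 231.06882591]
[346 318  55  45 435] [372.68045977 339.80689655]
-0.08 [361.00722697 208.59719651]
-0.04 [347.80347721 212.3832334 ]
0.04 [320.53532609 220.18549192]
0.08 [306.47167411 224.20081425]
```

Emit:
servo_tool(
  commands=[-0.1, -0.04, 0, 0, -0.04, -0.02, 0, 0, 0, 0.1, 0, 0, 0, 0, 0, 0, 0.1, 0, 0, 0, 0, 0, 0, 0.1, 0, 0, 0, 0, 0, 0, 0, 0, 0, 0, 26, 0, 0, 0, 0, 0, 0, 26, 0, 0, 0, 0, 0, 0, 26],
)

```text
time_s: 11.3
position: [0.577, -0.0308, 0.0506]
orientation: [0.113, 3.133, -0.003]
force: [-0.8, 0.3, -0.2]
width: 0.306
gripper_force: 0.0
```

Emit:
servo_tool(
  commands=[0, 0, -0.65, 0, 0, 0, 26, 0, 0, -0.65, 0, 0, 0, 26, 0.3, -1, -0.1, 0, 0, 0, 50, 0.3, -1, -0.1, 0, 0, 0, 50, 0.3, -1, -0.1, 0, 0, 0, 50, 0.3, -1, -0.1, 0, 0, 0, 50],
)

```text
time_s: 12.05
position: [0.5165, -0.188, 0.1187]
orientation: [0.113, 3.133, -0.004]
force: [0.5, -0.1, 0.6]
width: 0.586
gripper_force: 0.0
```

Run:
```python
from h import *
a=blanks()
s=sense(); p=s["position"]; print(s["time_s"],p,s["width"])
B=[.467,-.382]
plan([([*B,.119],down(90+12.4),5,50),([*B,.022],None,3,50)])
```

```text
[322 173   8  53 163] rect [575.3 -29.7] [ 12.  152.8] ang -5.0 local -0.0028 0.0005
[338 173   7  55 169] rect [572.4 -73.8] [  9.7 157.6] ang -4.2 local -0.0031 0.0447
12.1 [ 0.51575295 -0.19198655  0.1194706 ] 0.58404057076709
5 rows need0.95 [0.17, -0.97, 0.01, -0.01, 0.01, -0.42, 50.0, 0.23, -0.95, 0.01, -0.01, 0.01, -0.42, 50.0, 0.28, -0.94, 0.0, -0.01, 0.01, -0.42, 50.0, 0.34, -0.92, 0.0, -0.01, 0.01, -0.42, 50.0, 0.39, -0.9, 0.0, -0.01, 0.01, -0.42, 50.0]
3 x [0.0, 0.0, 0.81, 0.0, 0.0, 0.0, 50.0] need0.81
```

Emit:
servo_tool(
  commands=[0.17, -0.97, 0, 0, 0, -0.42, 50, 0.23, -0.95, 0, 0, 0, -0.42, 50, 0.28, -0.94, 0, 0, 0, -0.42, 50, 0.34, -0.92, 0, 0, 0, -0.42, 50, 0.39, -0.9, 0, 0, 0, -0.42, 50, 0, 0, 0, 0, 0, 0, 50],
)

```text
time_s: 12.85
position: [0.4684, -0.3793, 0.1189]
orientation: [-0.341, 3.117, -0.006]
force: [-0.1, 0.4, -0.1]
width: 0.587
gripper_force: 0.0
```

Run:
```python
from h import *
b=snap("side")
hsv=cv2.cvtColor(b["image"],cv2.COLOR_RGB2HSV);m=cv2.inRange(hsv,(18,90,80),(32,255,255))
n,l,st,ce=cv2.connectedComponentsWithStats(m)
for i in range(1,n):
    if st[i,4]>30: print(st[i],at_z(b,*ce[i],.008))
s=sense(); p=s["position"]; print(p)
B=[.467,-.382]
plan([([*B,p[2]],down(90+12.4),1,50)])
```

```text
[309 221  25  11  94] [0.54609194 0.00179731 0.008     ]
[314 229  32  14 141] [ 0.54937918 -0.04321895  0.008     ]
[346 318  55  45 448] [ 0.46587925 -0.38334441  0.008     ]
[ 0.46862294 -0.37766606  0.11847772]
1 rows need0.11 [0.06, -0.1, 0.0, -0.02, 0.04, 0.02, 50.0]
```

Emit:
servo_tool(
  commands=[0.06, -0.1, 0.82, 0, 0.04, 0, 50, 0, 0, 0.82, 0, 0, 0, 50, 0, 0, 0.78, 0, 0, 0, 50, 0, 0, 0, 0, 0, 0, 50, 0, 0, 0, 0, 0, 0, 0, 0, 0, 0, 0, 0, 0, 0, 0, 0, 0, 0, 0, 0, 0],
)

```text
time_s: 13.78
position: [0.4686, -0.3825, 0.0236]
orientation: [-0.346, 3.121, -0.009]
force: [0.8, 1.2, 5.9]
width: 0.099
gripper_force: 58.7
```

Run:
```python
from h import *
s=sense(); p=s["position"]; print(s["time_s"],p,s["width"],s["gripper_force"],s["force"])
q=S(-.002,-.0435,.15)
plan([([p[0],p[1],.15],None,4,0),(q,down(85.9),10,0)])
```

```text
13.775 [ 0.46856099 -0.38248034  0.02360704] 0.09877293233549213 58.748642429709435 [0.84354387 1.17947023 5.93437191]
4 x [0.0, 0.0, -0.79, 0.0, 0.0, 0.0, 0.0] need0.79
10 rows need0.99 [-0.48, 0.91, 0.0, 0.0, 0.0, 0.21, 0.0, -0.46, 0.92, 0.0, 0.0, 0.0, 0.21, 0.0, -0.43, 0.93, 0.0, 0.0, 0.0, 0.21, 0.0, -0.4, 0.95, 0.0, 0.0, 0.0, 0.21, 0.0, -0.37, 0.96, 0.0, 0.0, 0.0, 0.21, 0.0, -0.35, 0.97, 0.0, 0.0, 0.0, 0.21, 0.0, -0.32, 0.98, 0.0, 0.0, 0.0, 0.21, 0.0, -0.29, 0.99, 0.0, 0.0, 0.0, 0.21, 0.0, -0.26, 1.0, 0.0, 0.0, 0.0, 0.21, 0.0, -0.23, 1.0, 0.0, 0.0, 0.0, 0.21, 0.0]
```

Emit:
servo_tool(
  commands=[0, 0, -0.79, 0, 0, 0, 0, 0, 0, -0.79, 0, 0, 0, 0, 0, 0, -0.79, 0, 0, 0, 0, 0, 0, -0.79, 0, 0, 0, 0, -0.48, 0.91, 0, 0, 0, 0.21, 0, -0.46, 0.92, 0, 0, 0, 0.21, 0, -0.43, 0.93, 0, 0, 0, 0.21, 0, -0.4, 0.95, 0, 0, 0, 0.21, 0],
)

```text
time_s: 14.78
position: [0.511, -0.2212, 0.1474]
orientation: [0.161, -3.137, 0.005]
force: [-0.5, 0.4, -1.4]
width: 0.104
gripper_force: 58.7
```

Emit:
servo_tool(
  commands=[-0.37, 0.96, 0, 0, 0, 0.21, 0, -0.35, 0.97, 0, 0, 0, 0.21, 0, -0.32, 0.98, 0, 0, 0, 0.21, 0, -0.29, 0.99, 0, 0, 0, 0.21, 0, -0.26, 1, 0, 0, 0, 0.21, 0, -0.23, 1, 0, 0, 0, 0.21, 0, 0, 0, 1, 0, 0, 0, 0, 0, 0, 1, 0, 0, 0, 0],
)

```text
time_s: 15.78
position: [0.577, 0.0162, 0.0662]
orientation: [0.111, 3.138, -0.006]
force: [0.5, -0.6, -2.5]
width: 0.102
gripper_force: 58.8
```

Run:
```python
from h import *
b=snap("side","s3.png")
s=sense(); p=s["position"]; print(s["time_s"],p,s["width"])
plan([(S(-.002,-.0435,.063),down(85.9),1,0)])
hsv=cv2.cvtColor(b["image"],cv2.COLOR_RGB2HSV);m=cv2.inRange(hsv,(18,90,80),(32,255,255))
n,l,st,ce=cv2.connectedComponentsWithStats(m)
for i in range(1,n):
    if st[i,4]>30: print(st[i],ce[i])
for x in(-.08,-.04,.04,.08): print(x,proj(b,p+x*EX-[0,0,.012]))
```

```text
15.825 [0.57243419 0.01651577 0.05994182] 0.099672905365995
1 rows need0.13 [-0.13, -0.05, -0.08, -0.02, -0.07, 0.0, 0.0]
[333 198  22  10  98] [343.32653061 202.32653061]
[302 207  24   9 107] [312.8411215  210.85046729]
[309 212  55  20 233] [335.62660944 220.96995708]
[315 221  56  21 256] [342.76953125 230.95703125]
-0.08 [352.47804204 200.99625626]
-0.04 [339.5279368  204.60421071]
0.04 [312.81870236 212.03640145]
0.08 [299.06088535 215.8599048 ]
```

Emit:
servo_tool(
  commands=[-0.13, -0.05, -0.05, 0, -0.07, 0, 0, 0, 0, 0.08, 0, 0, 0, 0, 0, 0, 0.1, 0, 0, 0, 0, 0, 0, 0.07, 0, 0, 0, 0, 0, 0, 0, 0, 0, 0, 26, 0, 0, 0, 0, 0, 0, 26, 0, 0, 0, 0, 0, 0, 26],
)

```text
time_s: 16.7
position: [0.5822, 0.0131, 0.059]
orientation: [0.113, 3.129, -0.006]
force: [-0.7, -0.3, 0.1]
width: 0.308
gripper_force: 0.0
```

Emit:
servo_tool(
  commands=[0, 0, -0.7, 0, 0, 0, 26, 0, 0, -0.8, 0, 0, 0, 26, 0, 0, -0.8, 0, 0, 0, 26, 0, 1, -0.1, 0, 0, 0, 30, 0, 1, 0, 0, 0, 0, 30, 0, 1, 0, 0, 0, 0, 30, 0, 1, 0, 0, 0, 0, 30],
)

```text
time_s: 17.58
position: [0.5925, 0.1744, 0.1543]
orientation: [0.113, 3.129, -0.006]
force: [1.0, 0.4, 0.3]
width: 0.349
gripper_force: 0.0
```

Run:
```python
from h import *
a=blanks();cv2.imwrite("pics/t4.png",cv2.resize(a["image"][165:280,270:390,::-1],None,fx=5,fy=5,interpolation=cv2.INTER_CUBIC))
s=sense(); p=s["position"]; print(s["time_s"],p,s["width"])
q=S(-.030,-.106,0)
plan([([*q[:2],.15],down(85.9),3,30),([*q[:2],.05],None,3,30)])
```

```text
[310 170   5  18  49] rect [634.8   9.8] [ 9.4 50.5] ang -5.9 local -0.0594 -0.0432
[326 173   4  17  52] rect [627.6 -35.4] [ 8.7 47.2] ang -3.8 local -0.0554 0.0024
[340 173   5  18  51] rect [626.2 -77.8] [ 9.6 49.8] ang -3.8 local -0.0571 0.0448
17.625 [0.59227383 0.1784696  0.15439727] 0.3489839835272518
3 rows need0.87 [-0.21, -0.85, 0.04, 0.0, 0.03, 0.01, 30.0, -0.21, -0.85, 0.04, 0.0, 0.03, 0.01, 30.0, -0.21, -0.85, 0.04, 0.0, 0.03, 0.01, 30.0]
3 x [0.0, 0.0, 0.83, 0.0, 0.0, 0.0, 30.0] need0.83
```

View pics/t4.png

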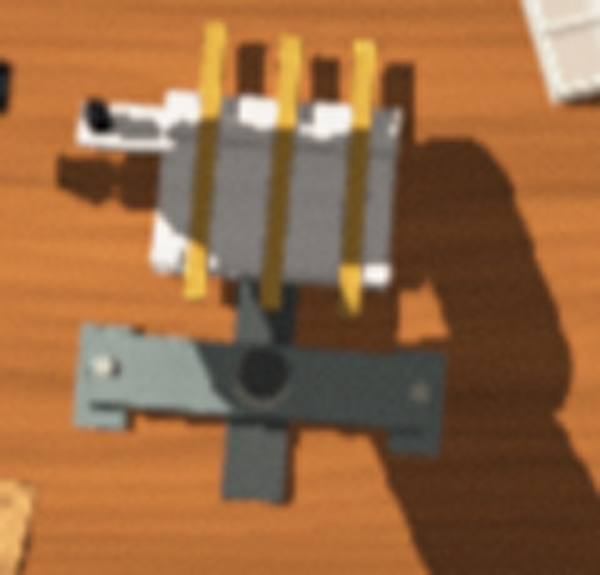

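The picture shows all three blanks lying in the slots, at about (213,110), (288,120) and (362,120) in the crop. The peg top is at (97,113).

Run:
```python
from h import *
a=snap("top")
P=at_z(a,270+97/5-.4,165+113/5-.4,.065); print(P,S(-.03,-.106,0))
s=sense();print(s["position"])
plan([([.6025,.0745,.15],down(85.9),3,32)])
```

```text
[0.60382273 0.0744777  0.065     ] [0.610054  0.0745644 0.       ]
[0.59226961 0.1763006  0.15427362]
3 rows need0.85 [-0.14, -0.84, 0.04, -0.01, 0.03, 0.01, 32.0, -0.14, -0.84, 0.04, -0.01, 0.03, 0.01, 32.0, -0.14, -0.84, 0.04, -0.01, 0.03, 0.01, 32.0]
```

Emit:
servo_tool(
  commands=[-0.17, -0.84, 0.04, 0, 0.03, 0, 32, -0.17, -0.84, 0.04, 0, 0.03, 0, 32, -0.17, -0.84, 0.04, 0, 0.03, 0, 32, 0, 0, 0, 0, 0, 0, 32, 0, 0, 0.83, 0, 0, 0, 32, 0, 0, 0.83, 0, 0, 0, 32, 0, 0, 0.83, 0, 0, 0, 32, 0, 0, 0, 0, 0, 0, 32],
)

```text
time_s: 18.68
position: [0.6026, 0.0714, 0.0473]
orientation: [-0.112, -3.131, 0.005]
force: [0.1, 0.3, 0.1]
width: 0.374
gripper_force: 0.0
```

Emit:
servo_tool(
  commands=[0, 0, 0, 0, 0, 0, 0, 0, 0, 0, 0, 0, 0, 0, 0, 0, 0, 0, 0, 0, 0, 0, 0, 0, 0, 0, 0, 0],
)

```text
time_s: 19.18
position: [0.6052, 0.075, 0.0506]
orientation: [-0.114, -3.138, -0.006]
force: [1.5, 17.6, -9.0]
width: 0.165
gripper_force: 58.5
```

Run:
```python
from h import *
s=sense(); p=s["position"]; print(s["time_s"],p,s["width"],s["gripper_force"],s["force"]); u=p-O; print(u@EX,u@EY)
plan([(p+EX*.104,down(85.9),12,0)])
```

```text
19.175 [0.60515275 0.07497686 0.0505859 ] 0.1646148157723683 58.48866641521454 [ 1.49193505 17.63019485 -8.96307145]
-0.025081517086184054 -0.10605751738421726
12 rows need0.22 [0.22, 0.0, 0.0, 0.0, 0.0, 0.0, 0.0, 0.22, 0.0, 0.0, 0.0, 0.0, 0.0, 0.0, 0.22, 0.0, 0.0, 0.0, 0.0, 0.0, 0.0, 0.22, 0.0, 0.0, 0.0, 0.0, 0.0, 0.0, 0.22, 0.0, 0.0, 0.0, 0.0, 0.0, 0.0, 0.22, 0.0, 0.0, 0.0, 0.0, 0.0, 0.0, 0.22, 0.0, 0.0, 0.0, 0.0, 0.0, 0.0, 0.22, 0.0, 0.0, 0.0, 0.0, 0.0, 0.0, 0.22, 0.0, 0.0, 0.0, 0.0, 0.0, 0.0, 0.22, 0.0, 0.0, 0.0, 0.0, 0.0, 0.0, 0.22, 0.0, 0.0, 0.0, 0.0, 0.0, 0.0, 0.22, 0.0, 0.0, 0.0, 0.0, 0.0, 0.0]
```

Emit:
servo_tool(
  commands=[0.1, 0.08, 0, 0, 0, 0, 0, 0.2, 0, 0, 0, 0, 0, 0, 0.25, 0, 0, 0, 0, 0, 0, 0.25, 0, 0, 0, 0, 0, 0, 0.25, 0, 0, 0, 0, 0, 0, 0.25, 0, 0, 0, 0, 0, 0, 0.25, 0, 0, 0, 0, 0, 0, 0.25, 0, 0, 0, 0, 0, 0],
)

```text
time_s: 20.18
position: [0.5331, 0.0808, 0.0506]
orientation: [-0.115, -3.138, 0.0]
force: [2.2, 8.9, -9.9]
width: 0.164
gripper_force: 59.5
```

Emit:
servo_tool(
  commands=[0.25, 0, 0, 0, 0, 0, 0, 0.25, 0, 0, 0, 0, 0, 0, 0.15, 0, 0, 0, 0, 0, 0, 0, 0, 0, 0, 0, 0, 0],
)

```text
time_s: 20.68
position: [0.509, 0.0826, 0.0506]
orientation: [0.115, 3.136, 0.001]
force: [11.7, 11.4, -19.1]
width: 0.165
gripper_force: 59.7
```

Run:
```python
from h import *
s=sense(); p=s["position"]; print(s["time_s"],p,s["width"],s["gripper_force"],s["force"]); u=p-O; print(u@EX,u@EY)
```

```text
20.675 [0.509015   0.08262718 0.05064885] 0.1653635183314586 59.68933403491974 [ 11.69057002  11.42586892 -19.08016841]
0.07135709738947525 -0.10676602902935983
```

Emit:
servo_tool(
  commands=[0.08, 0, 0, 0, 0, 0, 0, 0, 0, 0, 0, 0, 0, 0, 0, 0, 0, 0, 0, 0, 0],
)

```text
time_s: 21.05
position: [0.5089, 0.0826, 0.0508]
orientation: [0.116, 3.128, 0.001]
force: [24.8, 11.5, -32.0]
width: 0.162
gripper_force: 59.1
```

Emit:
servo_tool(
  commands=[0, 0, 0, 0, 0, 0, 32, 0, 0, 0, 0, 0, 0, 32, 0, 0, -0.5, 0, 0, 0, 32, 0, 0, -1, 0, 0, 0, 32, 0, 0, -1, 0, 0, 0, 32, 0, 0, -1, 0, 0, 0, 32],
)

```text
time_s: 21.8
position: [0.5049, 0.0814, 0.1928]
orientation: [-0.114, -3.138, 0.006]
force: [1.2, 0.3, -0.2]
width: 0.375
gripper_force: 0.0
```

Run:
```python
from h import *
s=sense(); p=s["position"]; print(s["time_s"],p,s["width"],s["force"])
G=[.4786,.3584]
plan([([.52,.20,.19],down(90),4,50),([*G,.15],down(102.6),5,50)])
```

```text
21.8 [0.50492956 0.08136316 0.19278036] 0.37512299628815143 [ 1.16849935  0.32525137 -0.23520364]
4 rows need0.74 [-0.04, 0.75, 0.01, -0.01, 0.0, -0.13, 50.0, -0.05, 0.75, 0.02, -0.01, 0.0, -0.13, 50.0, -0.07, 0.74, 0.02, -0.01, 0.0, -0.13, 50.0, -0.08, 0.74, 0.02, -0.01, 0.0, -0.13, 50.0]
5 rows need0.79 [0.21, 0.79, 0.2, 0.0, 0.0, -0.31, 50.0, 0.17, 0.8, 0.2, 0.0, 0.0, -0.31, 50.0, 0.14, 0.81, 0.2, 0.0, 0.0, -0.31, 50.0, 0.1, 0.81, 0.2, 0.0, 0.0, -0.31, 50.0, 0.07, 0.82, 0.2, 0.0, 0.0, -0.31, 50.0]
```

Cradle is home (hard stop felt). Next I'll fetch the mallet.

Emit:
servo_tool(
  commands=[-0.04, 0.75, 0, 0, 0, -0.13, 50, -0.05, 0.75, 0, 0, 0, -0.13, 50, -0.07, 0.74, 0, 0, 0, -0.13, 50, -0.08, 0.74, 0, 0, 0, -0.13, 50, 0.15, 0.8, 0.2, 0, 0, -0.31, 50, 0.15, 0.8, 0.2, 0, 0, -0.31, 50, 0.15, 0.8, 0.2, 0, 0, -0.31, 50, 0.12, 0.8, 0.2, 0, 0, -0.31, 50],
)

```text
time_s: 22.8
position: [0.4887, 0.3272, 0.1586]
orientation: [0.274, -3.128, 0.005]
force: [0.6, 0.3, -0.1]
width: 0.579
gripper_force: 0.0
```

Emit:
servo_tool(
  commands=[0.08, 0.82, 0.2, 0, 0, -0.31, 50, 0, 0, 0, 0, 0, 0, 50],
)

```text
time_s: 23.05
position: [0.479, 0.3593, 0.1498]
orientation: [0.344, -3.12, 0.005]
force: [-0.1, 0.7, -0.2]
width: 0.587
gripper_force: 0.0
```

Run:
```python
from h import *
a=snap("top","t5.png")
s=sense(); p=s["position"]; print(s["time_s"],p,s["width"])
G=[.4786,.3584]
plan([([*G,p[2]],down(102.6),1,50),([*G,.035],None,4,50)])
```

```text
23.1 [0.47972948 0.35842991 0.15017532] 0.5866534682522936
1 rows need0.03 [0.03, 0.01, 0.0, -0.02, -0.02, -0.01, 50.0]
4 x [0.0, 0.0, 0.72, 0.0, 0.0, 0.0, 50.0] need0.72
```

View pics/t5.png

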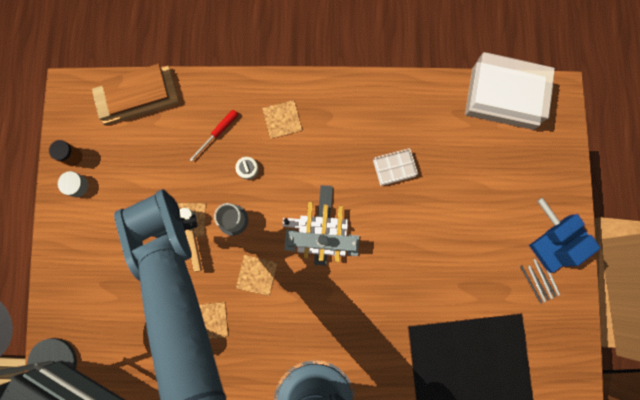

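The picture shows the cradle home under the bridge with the three blanks at about (308,232), (323,232) and (340,232). The mallet head is at (186,215), beside the hovering gripper.

Emit:
servo_tool(
  commands=[0.02, 0, 0.73, 0, 0, 0, 50, 0, 0, 0.73, 0, 0, 0, 50, 0, 0, 0.73, 0, 0, 0, 50, 0, 0, 0.73, 0, 0, 0, 50, 0, 0, 0, 0, 0, 0, 50, 0, 0, 0, 0, 0, 0, 0, 0, 0, 0, 0, 0, 0, 0, 0, 0, 0, 0, 0, 0, 0],
  grip_force=110,
)

```text
time_s: 24.1
position: [0.4803, 0.3581, 0.0351]
orientation: [-0.34, 3.123, -0.003]
force: [-1.4, -1.9, 6.9]
width: 0.212
gripper_force: 106.9
```

Run:
```python
from h import *
s=sense(); p=s["position"]; print(s["time_s"],p,s["width"],s["gripper_force"],s["force"])
r=R.from_rotvec(s["orientation"]); print(r.as_matrix()[:,1])
# head axis target: stand (120,0); handle yaw keep -> mallet x axis
mx=lambda yaw: np.array([np.cos(np.radians(yaw)),np.sin(np.radians(yaw)),0])
C=S(.12,0,0); yaw=-4.1; G=C-mx(yaw)*.045; print("cap",C,"grip",G)
q=G+[0,0,.22]
plan([([p[0],p[1],.22],None,5,0),(q,down(90+yaw),10,0)])
```

```text
24.1 [0.48026731 0.35811912 0.03505611] 0.21222280707257532 106.93150877952576 [-1.40117234 -1.93798625  6.91060748]
[-0.21526944  0.97655213 -0.00223553]
cap [ 0.452812 -0.02036   0.      ] grip [ 0.40792716 -0.01714262  0.        ]
5 x [0.0, 0.0, -0.92, 0.0, 0.0, 0.0, 0.0] need0.92
10 rows need0.94 [0.38, -0.88, 0.0, 0.0, 0.0, 0.21, 0.0, 0.35, -0.89, 0.0, 0.0, 0.0, 0.21, 0.0, 0.33, -0.9, 0.0, 0.0, 0.0, 0.21, 0.0, 0.3, -0.91, 0.0, 0.0, 0.0, 0.21, 0.0, 0.28, -0.91, 0.0, 0.0, 0.0, 0.21, 0.0, 0.25, -0.92, 0.0, 0.0, 0.0, 0.21, 0.0, 0.22, -0.93, 0.0, 0.0, 0.0, 0.21, 0.0, 0.19, -0.94, 0.0, 0.0, 0.0, 0.21, 0.0, 0.17, -0.94, 0.0, 0.0, 0.0, 0.21, 0.0, 0.14, -0.95, 0.0, 0.0, 0.0, 0.21, 0.0]
```

Emit:
servo_tool(
  commands=[0, 0, -0.5, 0, 0, 0, 0, 0, 0, -0.8, 0, 0, 0, 0, 0, 0, -0.92, 0, 0, 0, 0, 0, 0, -0.92, 0, 0, 0, 0, 0, 0, -0.92, 0, 0, 0, 0, 0, 0, -0.54, 0, 0, 0, 0, 0.38, -0.88, 0, 0, 0, 0.21, 0, 0.35, -0.89, 0, 0, 0, 0.21, 0],
)

```text
time_s: 25.1
position: [0.4641, 0.2823, 0.2179]
orientation: [0.249, -3.129, 0.005]
force: [-0.1, -0.4, -2.8]
width: 0.213
gripper_force: 107.6
```

Emit:
servo_tool(
  commands=[0.33, -0.9, 0, 0, 0, 0.21, 0, 0.3, -0.9, 0, 0, 0, 0.21, 0, 0.28, -0.9, 0, 0, 0, 0.21, 0, 0.25, -0.92, 0, 0, 0, 0.21, 0, 0.22, -0.93, 0, 0, 0, 0.21, 0, 0.19, -0.94, 0, 0, 0, 0.21, 0, 0.16, -0.94, 0, 0, 0, 0.21, 0, 0.1, -0.95, 0, 0, 0, 0.21, 0],
)

```text
time_s: 26.1
position: [0.4071, -0.0175, 0.2186]
orientation: [-0.121, -3.137, 0.005]
force: [1.1, -0.7, -3.8]
width: 0.21
gripper_force: 107.5
```

Emit:
servo_tool(
  commands=[0, 0, 0, 0, 0, 0, 0, 0, 0, 0, 0, 0, 0, 0],
)

```text
time_s: 26.35
position: [0.4078, -0.0163, 0.2184]
orientation: [-0.12, -3.137, 0.005]
force: [0.1, 0.1, -4.1]
width: 0.21
gripper_force: 107.7
```

Run:
```python
from h import *
a=snap("top");b=snap("side")
s=sense(); p=s["position"]; print(s["time_s"],p,s["width"],s["moment"]); r=R.from_rotvec(s["orientation"]); print(r.as_matrix()[:,1:])
h=p-r.as_matrix()[:,0]*.0435; print("head est",h)
plan([([.4093,-.0172,p[2]],down(85.9),1,0)])
f=lambda im,x0,y0,w,hh: cv2.resize(im[y0:y0+hh,x0:x0+w,::-1],None,fx=4,fy=4,interpolation=cv2.INTER_CUBIC)
cv2.imwrite("pics/m1.png",np.hstack([f(a["image"],275,180,95,110),f(b["image"],240,130,100,110)]))
```

```text
26.45 [ 0.40790278 -0.01586263  0.21818987] 0.2160843265582859 [ 0.00066151  0.17622795 -0.00107318]
[[ 0.07464406 -0.00288736]
 [ 0.99720505 -0.0030107 ]
 [-0.00321784 -0.9999913 ]]
head est [ 0.45128125 -0.01911002  0.2180744 ]
1 rows need0.03 [-0.04, -0.03, 0.0, -0.02, -0.02, -0.02, 0.0]
```

View pics/m1.png

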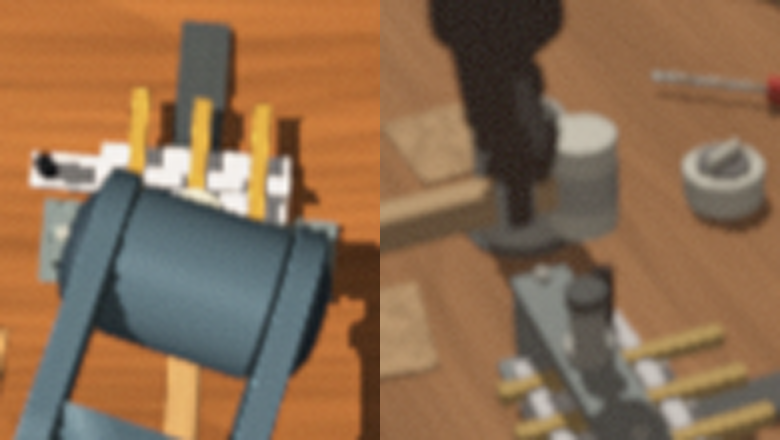

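The side half shows the mallet head level at (586,175), directly above the stamp cap at (588,290). I'll lower it and strike.

Emit:
servo_tool(
  commands=[-0.04, -0.03, 0.4, 0, 0, 0, 0, 0, 0, 0.35, 0, 0, 0, 0, 0, 0, 0, 0, 0, 0, 0],
)

```text
time_s: 26.82
position: [0.4081, -0.0174, 0.1858]
orientation: [-0.119, -3.132, 0.003]
force: [0.7, 0.7, -3.1]
width: 0.212
gripper_force: 107.8
```

Emit:
servo_tool(
  commands=[0, 0, 0.4, 0, 0, 0, 0, 0, 0, 0.4, 0, 0, 0, 0, 0, 0, 0.4, 0, 0, 0, 0, 0, 0, 0, 0, 0, 0, 0],
)

```text
time_s: 27.32
position: [0.4094, -0.0183, 0.1445]
orientation: [-0.117, -3.131, 0.005]
force: [-27.0, 6.5, 41.8]
width: 0.214
gripper_force: 124.1
```

Emit:
servo_tool(
  commands=[0, 0, -0.5, 0, 0, 0, 0, 0, 0, -0.8, 0, 0, 0, 0, 0, 0, -0.8, 0, 0, 0, 0, 0, 0, -0.3, 0, 0, 0, 0, 0, 0, 0, 0, 0, 0, 0],
)

```text
time_s: 27.95
position: [0.4097, -0.018, 0.2357]
orientation: [-0.12, -3.137, 0.005]
force: [0.3, -0.1, -4.3]
width: 0.215
gripper_force: 117.4
```

Run:
```python
from h import *
b=snap("side")
s=sense(); p=s["position"]; print(s["time_s"],p,s["width"],s["force"]);
cv2.imwrite("pics/m2.png",cv2.resize(b["image"][130:250,230:370,::-1],None,fx=4,fy=4,interpolation=cv2.INTER_CUBIC))
yaw=12.6; mx=np.array([np.cos(np.radians(yaw)),np.sin(np.radians(yaw)),0]); H=np.array([.518,.371,0])
q=H-mx*.0435+[0,0,.21]
plan([(q,down(90+yaw),10,0),(q+[0,0,.050-.21],None,5,0)])
```

```text
28.0 [ 0.40909045 -0.01782708  0.23478165] 0.21552047778594902 [ 0.79507437 -0.30913819 -3.44626274]
10 rows need0.95 [-0.09, 0.96, 0.06, 0.0, 0.0, -0.21, 0.0, -0.12, 0.96, 0.06, 0.0, 0.0, -0.21, 0.0, -0.15, 0.95, 0.06, 0.0, 0.0, -0.21, 0.0, -0.18, 0.95, 0.06, 0.0, 0.0, -0.21, 0.0, -0.21, 0.94, 0.06, 0.0, 0.0, -0.21, 0.0, -0.23, 0.93, 0.06, 0.0, 0.0, -0.21, 0.0, -0.26, 0.93, 0.06, 0.0, 0.0, -0.21, 0.0, -0.29, 0.92, 0.06, 0.0, 0.0, -0.21, 0.0, -0.32, 0.91, 0.06, 0.0, 0.0, -0.21, 0.0, -0.34, 0.9, 0.06, 0.0, 0.0, -0.21, 0.0]
5 x [0.0, 0.0, 0.8, 0.0, 0.0, 0.0, 0.0] need0.80
```

View pics/m2.png

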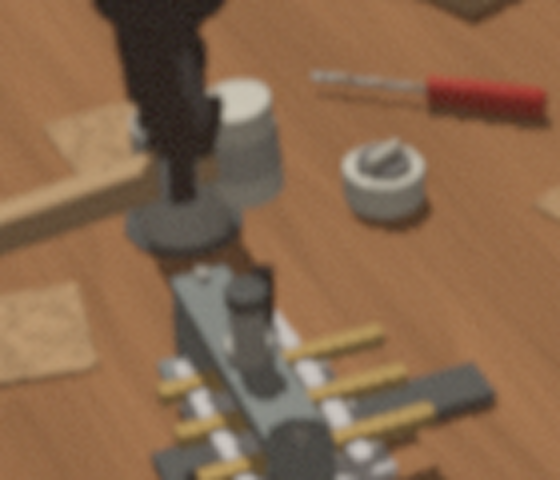

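The stamp is back up, with its cap at (249,290), and the blanks are still seated. The mallet has pitched about 8° in the grip, head end up. I'll level it and return it to the pad.

Emit:
servo_tool(
  commands=[-0.1, 0.96, 0.06, 0, 0, -0.21, 0, -0.12, 0.96, 0.06, 0, 0, -0.21, 0, -0.15, 0.95, 0.06, 0, 0, -0.21, 0, -0.18, 0.95, 0.06, 0, 0, -0.21, 0, -0.21, 0.94, 0.06, 0, 0, -0.21, 0, -0.23, 0.93, 0.06, 0, 0, -0.21, 0, -0.26, 0.93, 0.06, 0, 0, -0.21, 0, -0.29, 0.92, 0.06, 0, 0, -0.21, 0],
)

```text
time_s: 29.0
position: [0.4623, 0.2867, 0.2131]
orientation: [0.25, -3.125, 0.006]
force: [0.6, -0.0, -2.7]
width: 0.213
gripper_force: 117.3
```

Emit:
servo_tool(
  commands=[-0.32, 0.9, 0.06, 0, 0, -0.21, 0, -0.34, 0.9, 0.06, 0, 0, -0.21, 0, 0, 0, 0.8, 0, 1, 0, 0, 0, 0, 0.8, 0, 0, 0, 0, 0, 0, 0.6, 0, 0, 0, 0, 0, 0, 0.4, 0, 0, 0, 0, 0, 0, 0, 0, 0, 0, 0],
)

```text
time_s: 29.88
position: [0.4654, 0.358, 0.1051]
orientation: [0.324, -2.978, 0.029]
force: [-0.3, 0.7, -3.5]
width: 0.214
gripper_force: 117.2
```

Run:
```python
from h import *
b=snap("side");a=snap("top")
s=sense(); p=s["position"]; print(s["time_s"],p,s["width"],s["force"]); r=R.from_rotvec(s["orientation"]).as_matrix();print(r)
h=p-r[:,0]*.0435; print("head",h, np.array([.518,.372,0])-h)
f=lambda im,x0,y0,w,hh: cv2.resize(im[y0:y0+hh,x0:x0+w,::-1],None,fx=4,fy=4,interpolation=cv2.INTER_CUBIC)
cv2.imwrite("pics/m3.png",np.hstack([f(a["image"],150,180,95,110),f(b["image"],200,110,100,110)]))
```

```text
29.975 [0.46728455 0.35890839 0.10791488] 0.20943621781102392 [ 0.89884676  0.10823128 -3.55286339]
[[-0.96680438 -0.21521488 -0.13773833]
 [-0.212728    0.97656397 -0.03270504]
 [ 0.14154891 -0.00231858 -0.98992855]]
head [0.50934054 0.36816206 0.10175751] [ 0.00865946  0.00383794 -0.10175751]
```

View pics/m3.png

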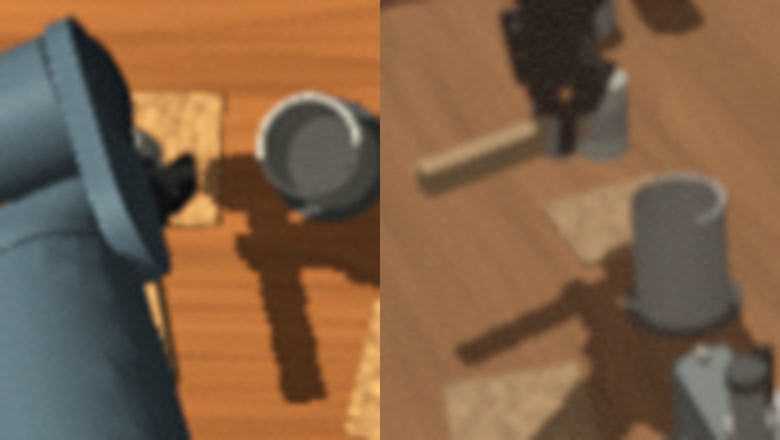

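The head looks level over the pad, at (610,125) in the side half. I'll set it down, check the contact force, then release.

Emit:
servo_tool(
  commands=[-0.11, 0.01, 0.4, 0, 0, 0, 0, -0.11, 0.01, 0.4, 0, 0, 0, 0, -0.11, 0.01, 0.4, 0, 0, 0, 0, -0.08, 0, 0.3, 0, 0, 0, 0, 0, 0, 0, 0, 0, 0, 0],
)

```text
time_s: 30.6
position: [0.4732, 0.3609, 0.0441]
orientation: [0.324, -2.979, 0.029]
force: [-0.1, -0.3, -3.6]
width: 0.217
gripper_force: 117.2
```

Emit:
servo_tool(
  commands=[-0.01, 0, 0.07, 0, 0, 0, 0, 0, 0, 0, 0, 0, 0, 0],
)

```text
time_s: 30.85
position: [0.4743, 0.3615, 0.0433]
orientation: [0.325, -2.983, 0.027]
force: [-0.1, -0.2, -4.4]
width: 0.212
gripper_force: 117.2
```

Emit:
servo_tool(
  commands=[-0.01, 0, 0.07, 0, 0, 0, 0, 0, 0, 0, 0, 0, 0, 0],
)

```text
time_s: 31.1
position: [0.474, 0.3614, 0.04]
orientation: [0.325, -2.982, 0.027]
force: [-0.5, 0.1, -3.4]
width: 0.213
gripper_force: 117.2
```

Emit:
servo_tool(
  commands=[-0.01, 0, 0.06, 0, 0, 0, 0, 0, 0, 0, 0, 0, 0, 0],
)

```text
time_s: 31.35
position: [0.4739, 0.3613, 0.0374]
orientation: [0.324, -2.981, 0.027]
force: [0.9, -0.5, -3.0]
width: 0.213
gripper_force: 117.2
```

Emit:
servo_tool(
  commands=[-0.01, 0, 0.06, 0, 0, 0, 0, 0, 0, 0, 0, 0, 0, 0],
)

```text
time_s: 31.6
position: [0.474, 0.3613, 0.0349]
orientation: [0.324, -2.981, 0.027]
force: [-0.2, -1.1, -3.3]
width: 0.213
gripper_force: 117.2
```

Emit:
servo_tool(
  commands=[-0.01, 0, 0.05, 0, 0, 0, 0, 0, 0, 0, 0, 0, 0, 0],
)

```text
time_s: 31.85
position: [0.4745, 0.3616, 0.0339]
orientation: [0.325, -2.982, 0.027]
force: [-2.5, -0.8, 2.5]
width: 0.212
gripper_force: 118.2
```

Emit:
servo_tool(
  commands=[0, 0, 0.03, 0, 0, 0, 0, 0, 0, 0, 0, 0, 0, 24, 0, 0, 0, 0, 0, 0, 28, 0, 0, 0, 0, 0, 0, 45, 0, 0, 0, 0, 0, 0, 45, 0, 0, -0.6, 0, 0, 0, 45, 0, 0, -1, 0, 0, 0, 45, 0, 0, -1, 0, 0, 0, 45],
)

```text
time_s: 32.85
position: [0.4885, 0.3647, 0.1357]
orientation: [0.324, -2.981, 0.027]
force: [0.7, -0.2, 0.3]
width: 0.527
gripper_force: 0.0
```

Emit:
servo_tool(
  commands=[0, 0, -1, 0, -1, 0, 45, 0, 0, -0.6, 0, 0, 0, 45, 0, -1, 0, 0, 0, 0.3, 32, 0, -1, 0, 0, 0, 0.3, 32, 0, -1, 0, 0, 0, 0.3, 32, 0, -1, 0, 0, 0, 0.3, 32, 0, -1, 0, 0, 0, 0.3, 32, 0, -1, 0, 0, 0, 0.3, 32],
)

```text
time_s: 33.85
position: [0.521, 0.127, 0.1992]
orientation: [-0.056, -3.139, 0.005]
force: [0.5, 0.3, -0.2]
width: 0.375
gripper_force: 0.0
```

Run:
```python
from h import *
b=snap("side");a=snap("top")
f=lambda im,x0,y0,w,hh: cv2.resize(im[y0:y0+hh,x0:x0+w,::-1],None,fx=4,fy=4,interpolation=cv2.INTER_CUBIC)
cv2.imwrite("pics/m4.png",np.hstack([f(a["image"],150,170,95,120),f(b["image"],200,110,100,120)]))
s=sense(); p=s["position"]; print(s["time_s"],p,s["width"],s["force"])
q=S(.0718,-.1062,0)
plan([([*q[:2],.16],down(85.9),5,32),([*q[:2],.05],None,4,32)])
```

```text
33.95 [0.52115169 0.12555137 0.19921505] 0.3717172852689754 [-0.86664068  1.10261908  0.32694928]
5 rows need0.22 [0.05, -0.22, 0.2, -0.01, 0.0, 0.05, 32.0, 0.05, -0.22, 0.2, -0.01, 0.0, 0.05, 32.0, 0.05, -0.22, 0.2, -0.01, 0.0, 0.05, 32.0, 0.05, -0.22, 0.2, -0.01, 0.0, 0.05, 32.0, 0.05, -0.22, 0.2, -0.01, 0.0, 0.05, 32.0]
4 x [0.0, 0.0, 0.69, 0.0, 0.0, 0.0, 32.0] need0.69
```

View pics/m4.png

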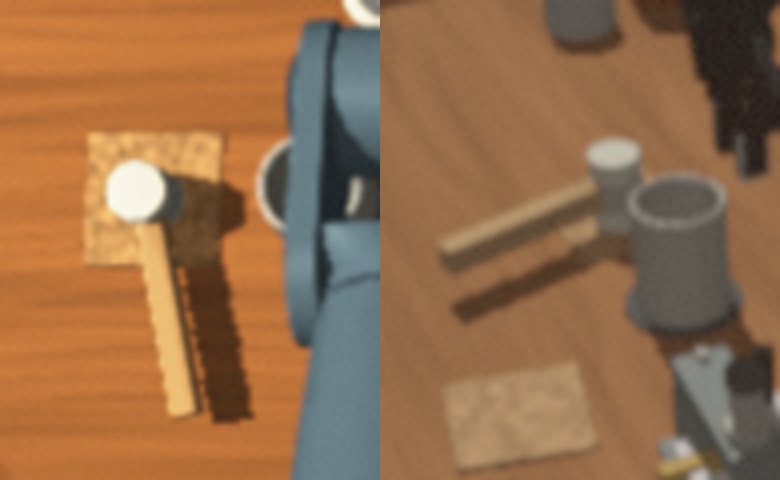

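The mallet stands upright on the pad, with its head at (136,190) in the top half. Now I'll draw the cradle out.

Emit:
servo_tool(
  commands=[0.08, -0.35, 0.33, 0, 0, 0.08, 32, 0.08, -0.35, 0.33, 0, 0, 0.08, 32, 0.09, -0.35, 0.33, 0, 0, 0.08, 32, 0, 0, 0.92, 0, 0, 0, 32, 0, 0, 0.92, 0, 0, 0, 32, 0, 0, 0.92, 0, 0, 0, 32, 0, 0, 0, 0, 0, 0, 32],
  grip_force=60,
)

```text
time_s: 34.83
position: [0.5054, 0.0863, 0.046]
orientation: [-0.106, -3.129, 0.005]
force: [-0.8, -0.0, -0.3]
width: 0.374
gripper_force: 0.0
```

Emit:
servo_tool(
  commands=[0, 0, 0, 0, 0, 0, 0, 0, 0, 0, 0, 0, 0, 0, 0, 0, 0, 0, 0, 0, 0],
)

```text
time_s: 35.2
position: [0.5082, 0.083, 0.0494]
orientation: [-0.104, -3.136, 0.016]
force: [-0.9, -17.9, -10.2]
width: 0.168
gripper_force: 58.5
```

Run:
```python
from h import *
s=sense(); p=s["position"]; print(s["time_s"],p,s["width"],s["gripper_force"],s["force"]); u=p-O; print(u@EX,u@EY,R.from_rotvec(s["orientation"]).as_matrix()[:,0])
```

```text
35.2 [0.50822101 0.08303215 0.04944663] 0.16834467863993305 58.47983658313751 [ -0.92865554 -17.87173248 -10.15142445]
0.07217817815030925 -0.10711277851858594 [-0.99779561  0.06628767  0.0031407 ]
```

Emit:
servo_tool(
  commands=[-0.1, -0.08, 0, 0, 0, 0, 0, -0.2, 0, 0, 0, 0, 0, 0, -0.25, 0, 0, 0, 0, 0, 0, -0.25, 0, 0, 0, 0, 0, 0, -0.25, 0, 0, 0, 0, 0, 0, -0.25, 0, 0, 0, 0, 0, 0, -0.25, 0, 0, 0, 0, 0, 0, -0.25, 0, 0, 0, 0, 0, 0],
)

```text
time_s: 36.2
position: [0.5811, 0.0772, 0.0495]
orientation: [-0.105, -3.137, 0.009]
force: [-2.7, -7.3, -5.0]
width: 0.174
gripper_force: 59.3
```

Emit:
servo_tool(
  commands=[-0.25, 0, 0, 0, 0, 0, 0, -0.25, 0, 0, 0, 0, 0, 0, -0.2, 0, 0, 0, 0, 0, 0, -0.06, 0, 0, 0, 0, 0, 0, 0, 0, 0, 0, 0, 0, 0],
)

```text
time_s: 36.83
position: [0.6077, 0.0751, 0.0494]
orientation: [-0.104, -3.127, 0.01]
force: [-17.6, -9.0, 8.0]
width: 0.17
gripper_force: 60.9
```

Run:
```python
from h import *
s=sense(); p=s["position"]; print(s["time_s"],p,s["width"],s["gripper_force"],s["force"]); u=p-O; print(u@EX,u@EY)
```

```text
36.825 [0.60774147 0.07509479 0.04936842] 0.1704058678155176 60.861459374427795 [-17.5515578   -8.99435938   8.0130404 ]
-0.027655020491825267 -0.10636152543760169
```

Emit:
servo_tool(
  commands=[0, 0, 0, 0, 0, 0, 32, 0, 0, 0, 0, 0, 0, 32, 0, 0, -0.5, 0, 0, 0, 32, 0, 0, -1, 0, 0, 0, 32, 0, 0, -1, 0, 0, 0, 32, 0, 1, 0, 0, 0, 0, 32, 0, 1, 0, 0, 0, 0, 32, 0, 1, 0, 0, 0, 0, 32],
)

```text
time_s: 37.83
position: [0.6201, 0.1978, 0.1513]
orientation: [0.107, 3.139, -0.004]
force: [0.1, -0.1, 0.5]
width: 0.375
gripper_force: 0.0
```

Run:
```python
from h import *
a=blanks()
s=sense(); p=s["position"]; print(s["time_s"],p,np.round(s["joint_pos"],4))
for y in(-.043,.001,.045): print(S(-.062,y,0))
q=S(-.062,-.043,0)
plan([([*q[:2],.13],down(85.9),5,32),([*q[:2],.03],None,3,32)])
```

```text
37.875 [0.61972723 0.20214091 0.15130393] [ 1.4180e-01  3.4220e-01  1.6186e+00 -2.0000e-04  1.1797e+00 -1.3645e+00]
[0.6374348 0.0094242 0.       ]
[ 0.6342668 -0.0344614  0.       ]
[ 0.6310988 -0.078347   0.       ]
5 rows need0.96 [-0.15, -0.96, 0.11, 0.0, 0.0, 0.01, 32.0, -0.15, -0.96, 0.11, 0.0, 0.0, 0.01, 32.0, -0.15, -0.96, 0.11, 0.0, 0.0, 0.01, 32.0, -0.15, -0.96, 0.11, 0.0, 0.0, 0.01, 32.0, -0.16, -0.96, 0.11, 0.0, 0.0, 0.01, 32.0]
3 x [0.0, 0.0, 0.83, 0.0, 0.0, 0.0, 32.0] need0.83
```

Emit:
servo_tool(
  commands=[-0.15, -0.96, 0.11, 0, 0, 0, 32, -0.15, -0.96, 0.11, 0, 0, 0, 32, -0.15, -0.96, 0.11, 0, 0, 0, 32, -0.15, -0.96, 0.11, 0, 0, 0, 32, -0.16, -0.96, 0.11, 0, 0, 0, 32, 0, 0, 0, 0, 0, 0, 32],
)

```text
time_s: 38.62
position: [0.6373, 0.0001, 0.1289]
orientation: [-0.112, -3.139, 0.006]
force: [-0.2, 0.4, -0.1]
width: 0.374
gripper_force: 0.0
```

Run:
```python
from h import *
b=snap("side")
hsv=cv2.cvtColor(b["image"],cv2.COLOR_RGB2HSV);m=cv2.inRange(hsv,(18,90,80),(32,255,255)); m[:,:250]=0
n,l,st,ce=cv2.connectedComponentsWithStats(m)
for i in range(1,n):
    if st[i,4]>20: 
        q=at_z(b,*ce[i],.036)-O; print(st[i],"local",q@EX,q@EY)
s=sense(); p=s["position"]; print(s["time_s"],p,np.round(s["joint_pos"],4)); u=p-O;print(u@EX,u@EY)
q=S(-.062,-.043,0)
plan([([*q[:2],p[2]],down(85.9),1,32)])
```

```text
[305 202  53  19 218] local -0.010579730735310208 -0.04350046749223442
[310 212  55  19 237] local -0.004978141206583138 0.0009576822661250521
[313 225  44  17 208] local 0.022246944810172063 0.042543627980962555
38.675 [0.63711428 0.00162372 0.12889768] [-0.1738  0.3391  1.6678 -0.0037  1.1346 -1.6733]
-0.062241373725693994 -0.035196326793859145
1 rows need0.20 [0.01, 0.2, 0.0, -0.02, 0.0, 0.01, 32.0]
```

Emit:
servo_tool(
  commands=[-0.08, 0.2, 0, 0, 0, 0, 32, 0, 0, 0.83, 0, 0, 0, 32, 0, 0, 0.83, 0, 0, 0, 32, 0, 0, 0.75, 0, 0, 0, 32, 0, 0, 0, 0, 0, 0, 32, 0, 0, 0, 0, 0, 0, 0, 0, 0, 0, 0, 0, 0, 0, 0, 0, 0, 0, 0, 0, 0],
  grip_force=90,
)

```text
time_s: 39.67
position: [0.641, 0.0104, 0.0326]
orientation: [0.107, 3.139, -0.005]
force: [1.3, 2.6, 3.2]
width: 0.115
gripper_force: 88.3
```

Emit:
servo_tool(
  commands=[0, 0, -0.3, 0, 0, 0, 0, 0, 0, -0.8, 0, 0, 0, 0, 0, 0, -1, 0, 0, 0, 0, 0, 0, -1, 0, 0, 0, 0, 0, 0, -1, 0, 0, 0, 0, 0, 0, -1, 0, 0, 0, 0, 0, 0, -0.6, 0, 0, 0, 0, 0, 0, 0, 0, 0, 0, 0],
)

```text
time_s: 40.67
position: [0.6413, 0.0104, 0.2618]
orientation: [0.107, 3.137, -0.007]
force: [-0.4, -0.1, -2.9]
width: 0.113
gripper_force: 88.0
```

Run:
```python
from h import *
s=sense(); p=s["position"]; print(s["time_s"],p,np.round(s["joint_pos"],4),s["width"],s["force"],s["moment"])
# yaw so far end points to world +y: tool y from 85.9 -> -4.1
plan([([.55,.15,.30],down(-4.1+10),12,0)])
```

```text
40.675 [0.64134739 0.01041925 0.26183966] [-0.1587  0.2111  1.5672 -0.004   1.3603 -1.6607] 0.11294394568178041 [-0.36109091 -0.09614801 -2.88014889] [ 0.00228105 -0.11254311 -0.00943168]
12 rows need0.84 [0.21, 0.28, -0.08, 0.0, 0.0, 0.84, 0.0, 0.24, 0.25, -0.08, 0.0, 0.0, 0.84, 0.0, 0.27, 0.22, -0.08, 0.0, 0.0, 0.84, 0.0, 0.29, 0.19, -0.08, 0.0, 0.0, 0.84, 0.0, 0.31, 0.15, -0.08, 0.0, 0.0, 0.84, 0.0, 0.33, 0.12, -0.08, 0.0, 0.0, 0.84, 0.0, 0.34, 0.08, -0.08, 0.0, 0.0, 0.84, 0.0, 0.35, 0.04, -0.08, 0.0, 0.0, 0.84, 0.0, 0.35, 0.0, -0.08, 0.0, 0.0, 0.84, 0.0, 0.34, -0.04, -0.08, 0.0, 0.0, 0.84, 0.0, 0.34, -0.08, -0.08, 0.0, 0.0, 0.84, 0.0, 0.33, -0.12, -0.08, 0.0, 0.0, 0.84, 0.0]
```

Emit:
servo_tool(
  commands=[0.21, 0.28, -0.08, 0, 0, 0.84, 0, 0.24, 0.25, -0.08, 0, 0, 0.84, 0, 0.27, 0.22, -0.08, 0, 0, 0.84, 0, 0.29, 0.19, -0.08, 0, 0, 0.84, 0, 0.31, 0.15, -0.08, 0, 0, 0.84, 0, 0.33, 0.12, -0.08, 0, 0, 0.84, 0, 0.34, 0.08, -0.08, 0, 0, 0.84, 0, 0.35, 0.04, -0.08, 0, 0, 0.84, 0],
)

```text
time_s: 41.68
position: [0.5785, 0.1046, 0.2821]
orientation: [-1.518, -2.746, 0.01]
force: [-0.4, -0.3, -3.4]
width: 0.115
gripper_force: 87.9
```

Emit:
servo_tool(
  commands=[0.35, 0, -0.08, 0, 0, 0.84, 0, 0.34, -0.04, -0.08, 0, 0, 0.84, 0, 0.34, -0.08, -0.08, 0, 0, 0.84, 0, 0.33, -0.12, -0.08, 0, 0, 0.84, 0, 0, 0, 0, 0, -0.9, 0, 0, 0, 0, 0, 0, -0.9, 0, 0, 0, 0, 0, 0, -0.9, 0, 0],
)

```text
time_s: 42.55
position: [0.5493, 0.1513, 0.2953]
orientation: [1.907, 2.1, -0.377]
force: [0.4, -0.4, -2.9]
width: 0.116
gripper_force: 87.9
```

Run:
```python
from h import *
s=sense(); p=s["position"]; print(s["time_s"],p,np.round(s["joint_pos"],4),s["width"]); print(R.from_rotvec(s["orientation"]).as_matrix())
```

```text
42.55 [0.54927366 0.15134054 0.29528484] [ 0.2277  0.0877  1.6755 -0.3832  1.447   0.1922] 0.11567381634345116
[[-0.09049401  0.99543428  0.03035497]
 [ 0.92257962  0.09527138 -0.37385853]
 [-0.37504356 -0.00582708 -0.92698887]]
```

```bash
cat > kin.py <<'E'
from h import *
from scipy.optimize import least_squares
D=[([1.08588,.245729,1.558904,0,1.338696,-.174074],[.19856,.61843,.24429]),([.1418,.3422,1.6186,-.0002,1.1797,-1.3645],[.61973,.20214,.1513]),
([-.1738,.3391,1.6678,-.0037,1.1346,-1.6733],[.63711,.00162,.1289]),([-.1587,.2111,1.5672,-.004,1.3603,-1.6607],[.64135,.01042,.26184]),([.2277,.0877,1.6755,-.3832,1.447,.1922],[.54927,.15134,.29528])]
def fk(q,P):
    a,h,L1,L2,e,Lt,d=P
    Rz=lambda t:R.from_rotvec([0,0,t]); Ry=lambda t:R.from_rotvec([0,t,0])
    A=Rz(q[0]); p=A.apply([a,d,h]); A=A*Ry(q[1]); p=p+A.apply([0,0,L1]); A=A*Ry(q[2]); p=p+A.apply([e,0,L2])
    A=A*Rz(q[3])*Ry(q[4]); p=p+A.apply([0,0,Lt]); A=A*Rz(q[5]); return p,A
def res(P): return np.concatenate([(fk(q,P)[0]-p)*1000 for q,p in D]+[(np.array(P)-[0,.35,.45,.4,0,.25,.11])*2])
P=least_squares(res,[0,.35,.45,.4,0,.25,.11]).x
LO=np.array([-3.13,-1.02,.13,-.95,.21,-2.74]);HI=np.array([3.13,2.26,2.54,4.09,2.88,2.74])
def ik(p,t,q0,y=None):
    f=lambda q:np.r_[(fk(q,P)[0]-p)*20,(fk(q,P)[1].as_matrix()[:,2]-t)*5,0 if y is None else (fk(q,P)[1].as_matrix()[:,1]-y)*5]
    r=least_squares(f,np.clip(q0,LO+.01,HI-.01),bounds=(LO,HI)); return r.x,r.cost
E
python3 - <<'E'
from kin import *
print(np.round(P,4)); print(np.round(res(P)[:15],1))
r=R.from_rotvec(sense()["orientation"]).as_matrix(); print(np.round(r,3)); print(np.round(fk(D[-1][0],P)[1].as_matrix(),3))
q0=[.2,.1,1.65,0,.6,0]
for z in(.27,.2,.15):
  for tilt in(45,55,60,70):
    for az in(-60,-30,0,25,60):
        th=np.radians(tilt);A=np.radians(az);t=np.array([np.sin(th)*np.cos(A),np.sin(th)*np.sin(A),-np.cos(th)])
        q,c=ik(np.array([.518,.242,z]),t,q0)
        if c<1e-4: print(z,tilt,az,np.round(q,2))
E
```

```text
[-0.      0.2736  0.4199  0.5689  0.0663  0.2402  0.1126]
[ 0. -0.  0. -0.  0. -0.  0.  0.  0.  0. -0. -0. -0.  0.  0.]
[[-0.09   0.995  0.03 ]
 [ 0.923  0.095 -0.374]
 [-0.375 -0.006 -0.927]]
[[-0.995 -0.091  0.03 ]
 [-0.095  0.923 -0.374]
 [ 0.006 -0.375 -0.927]]
0.27 45 -60 [ 0.54  0.13  1.77 -0.81  1.35 -1.93]
0.27 45 -30 [ 0.49 -0.08  1.99 -0.84  0.94 -2.48]
0.27 45 0 [ 0.34 -0.27  2.15 -0.47  0.55 -2.67]
0.27 45 25 [ 0.15 -0.34  2.2   0.39  0.54  1.39]
0.27 45 60 [-0.04 -0.21  2.11  0.84  1.    0.95]
0.27 55 0 [ 0.36 -0.29  2.23 -0.85  0.4  -0.23]
0.27 55 25 [ 0.13 -0.38  2.3   0.73  0.38 -1.35]
0.27 55 60 [-0.1  -0.22  2.18  1.07  1.01  2.12]
0.27 60 25 [ 0.12 -0.39  2.34  1.03  0.32 -1.21]
0.27 60 60 [-0.12 -0.21  2.21  1.19  1.03 -2.73]
0.27 70 25 [ 0.11 -0.37  2.4   1.86  0.32 -2.5 ]
0.27 70 60 [-0.17 -0.17  2.25  1.41  1.1   1.89]
0.2 45 -60 [ 0.54  0.22  1.81 -0.84  1.26 -2.12]
0.2 45 -30 [ 0.49  0.02  2.03 -0.93  0.85 -0.55]
0.2 45 0 [ 0.34 -0.16  2.21 -0.62  0.41  1.36]
0.2 45 25 [ 0.15 -0.23  2.26  0.54  0.39 -0.  ]
0.2 45 60 [-0.04 -0.11  2.16  0.92  0.91  0.39]
0.2 55 25 [ 0.13 -0.24  2.34  1.17  0.27 -1.61]
0.2 55 60 [-0.1  -0.1   2.22  1.17  0.94  0.44]
0.2 60 25 [ 0.12 -0.24  2.37  1.65  0.27  0.59]
0.2 60 60 [-0.12 -0.08  2.24  1.29  0.98  0.76]
0.2 70 25 [ 0.11 -0.19  2.43  2.32  0.43  1.38]
0.2 70 60 [-0.17 -0.02  2.27  1.51  1.08 -1.74]
0.15 45 -60 [ 0.54  0.3   1.83 -0.86  1.2  -0.35]
0.15 45 0 [ 0.34 -0.06  2.23 -0.83  0.32  1.24]
0.15 45 25 [ 0.15 -0.12  2.28  0.75  0.29  0.02]
0.15 45 60 [-0.04 -0.01  2.18  1.    0.84 -2.3 ]
0.15 55 25 [ 0.13 -0.12  2.35  1.69  0.25  0.39]
0.15 55 60 [-0.1   0.01  2.23  1.26  0.9   0.81]
0.15 60 25 [ 0.12 -0.1   2.38  2.11  0.32  0.2 ]
0.15 60 60 [-0.12  0.04  2.25  1.38  0.95 -2.34]
0.15 70 25 [ 0.11 -0.03  2.42  2.51  0.54 -1.13]
0.15 70 60 [-0.17  0.12  2.27  1.58  1.08 -2.59]
```

```bash
cat >> kin.py <<'E'
C90=R.from_rotvec([0,0,np.pi/2])
def FK(q): p,A=fk(q,P); return p,A*C90
def IK(p,Rt,q0):
    f=lambda q:(lambda o:np.r_[(o[0]-p)*20,(o[1].as_matrix()-Rt).ravel()*4])(FK(q))
    r=least_squares(f,np.clip(q0,LO+.01,HI-.01),bounds=(LO,HI)); return r.x,r.cost
def cupR(tilt,az):
    th,A=np.radians([tilt,az]);a=np.array([np.cos(A),np.sin(A),0]);z=np.array([0,0,1.])
    t=np.sin(th)*a-np.cos(th)*z; x=-np.cos(th)*a-np.sin(th)*z; return np.c_[x,np.cross(t,x),t],a
CUP=np.array([.518,.242,0])
def cuppose(z,tilt,az,g=.137,zmid=.055):
    "TCP pose so that the blank's axis passes the cup axis at zmid when its low end is ~5 mm above cup floor"
    M,a=cupR(tilt,az); th=np.radians(tilt); zf=.008+g*np.sin(th); return CUP+a*np.cos(th)*(zf-zmid)/np.sin(th)+[0,0,z],M
def rows(qs,g,n):
    "joint waypoints qs -> tool rows, n rows between"
    path=[]
    for A,B in zip(qs[:-1],qs[1:]): path+=[A+(B-A)*(i/n) for i in range(n)]
    path.append(qs[-1]); out=[]
    for A,B in zip(path[:-1],path[1:]):
        p,r=FK(A);p2,r2=FK(B); out.append(list(np.round(r.inv().apply(p2-p)/.04,2)+0)+list(np.round(np.degrees((r.inv()*r2).as_rotvec())/8,2)+0)+[g])
    m=max(abs(v) for o in out for v in o[:6]); print("max",m)
    for o in out: print([float(v) for v in o],end=', ')
    print()
E
python3 - <<'E'
from kin import *
s=sense();q=s["joint_pos"];p,r=FK(q);print(p-s["position"],(r.inv()*R.from_rotvec(s["orientation"])).magnitude())
for z in(.27,.165):
  for tilt in(65,72,80):
    for az in(35,45,55,65):
      pp,M=cuppose(z,tilt,az)
      b=min((IK(pp,M,[-.1,-.1,2.2,1.4,1.,j6]) for j6 in(-2,-.5,1,2)),key=lambda o:o[1])
      if b[1]<1e-5: print(z,tilt,az,np.round(b[0],2))
E
```

```text
[ 7.15525949e-06 -3.44599579e-05  1.13010259e-05] 1.5762137000608558e-16
0.27 72 35 [ 0.04 -0.26  2.34  1.8   0.56  2.68]
0.27 72 45 [-0.03 -0.21  2.3   1.65  0.77  2.72]
0.27 72 55 [-0.09 -0.15  2.25  1.54  0.97  2.71]
0.27 72 65 [-0.12 -0.08  2.19  1.44  1.15  2.68]
0.27 80 35 [ 0.01 -0.24  2.4   2.07  0.69  2.41]
0.27 80 45 [-0.08 -0.19  2.36  1.85  0.89  2.51]
0.27 80 55 [-0.13 -0.12  2.3   1.7   1.08  2.54]
0.27 80 65 [-0.17 -0.04  2.22  1.58  1.25  2.55]
0.165 65 35 [ 0.07 -0.01  2.31  1.97  0.53  2.43]
0.165 65 45 [0.   0.02 2.28 1.74 0.71 2.52]
0.165 65 55 [-0.05  0.06  2.23  1.58  0.87  2.55]
0.165 65 65 [-0.08  0.12  2.17  1.44  1.03  2.54]
0.165 72 35 [0.04 0.02 2.35 2.18 0.68 2.22]
0.165 72 45 [-0.03  0.05  2.32  1.91  0.83  2.33]
0.165 72 55 [-0.09  0.1   2.26  1.72  0.99  2.39]
0.165 72 65 [-0.12  0.16  2.2   1.56  1.13  2.41]
0.165 80 35 [0.01 0.08 2.39 2.32 0.87 2.05]
0.165 80 45 [-0.08  0.11  2.35  2.05  1.    2.17]
0.165 80 55 [-0.13  0.16  2.29  1.84  1.14  2.24]
0.165 80 65 [-0.17  0.22  2.21  1.66  1.27  2.29]
```

```bash
cat >> kin.py <<'E'
def go_cup(z,tilt=78,az=50):
    pp,M=cuppose(z,tilt,az)
    b=min((IK(pp,M,[-.1,-.1,2.3,1.75,1.,j6]) for j6 in(1,2,2.5)),key=lambda o:o[1]); assert b[1]<1e-5,b; return b[0]
def ends(qs,n):
    path=[A+(B-A)*(i/n) for A,B in zip(qs[:-1],qs[1:]) for i in range(n+1)]
    E=[(lambda o:(o[0]+o[1].apply([.137,0,0]),o[0]+o[1].apply([-.023,0,0])))(FK(q)) for q in path]
    print("min z far/near",min(e[0][2] for e in E),min(e[1][2] for e in E)); print(np.round([e[0] for e in E][::4],2).tolist())
E
python3 - <<'E'
from kin import *
q=np.array(sense()["joint_pos"]); g=go_cup(.28); print(np.round(g,2),FK(g)[0])
ends([q,g],20); rows([q,g],0,24)
E
```

```text
[-0.1  -0.19  2.31  1.71  0.95  2.61] [0.52988755 0.25616703 0.28      ]
min z far/near 0.14599377869946875 0.22128966719999166
[[0.54, 0.28, 0.24], [0.58, 0.32, 0.24], [0.61, 0.31, 0.24], [0.61, 0.25, 0.21], [0.57, 0.22, 0.17], [0.51, 0.23, 0.15]]
max 1.19
[0.4, -0.21, 0.24, 0.14, 0.62, 0.86, 0.0], [0.35, -0.24, 0.23, 0.19, 0.6, 0.88, 0.0], [0.31, -0.26, 0.22, 0.25, 0.57, 0.91, 0.0], [0.26, -0.28, 0.2, 0.29, 0.55, 0.93, 0.0], [0.22, -0.28, 0.19, 0.34, 0.52, 0.95, 0.0], [0.17, -0.28, 0.17, 0.38, 0.48, 0.97, 0.0], [0.14, -0.28, 0.15, 0.41, 0.44, 0.99, 0.0], [0.1, -0.27, 0.14, 0.44, 0.4, 1.01, 0.0], [0.07, -0.25, 0.12, 0.47, 0.36, 1.03, 0.0], [0.05, -0.24, 0.1, 0.5, 0.32, 1.05, 0.0], [0.03, -0.22, 0.08, 0.52, 0.28, 1.07, 0.0], [0.02, -0.2, 0.06, 0.53, 0.23, 1.08, 0.0], [0.02, -0.19, 0.04, 0.54, 0.19, 1.1, 0.0], [0.02, -0.17, 0.01, 0.55, 0.15, 1.11, 0.0], [0.02, -0.16, -0.01, 0.56, 0.1, 1.12, 0.0], [0.02, -0.16, -0.03, 0.56, 0.06, 1.13, 0.0], [0.03, -0.15, -0.05, 0.56, 0.02, 1.14, 0.0], [0.04, -0.16, -0.07, 0.56, -0.03, 1.15, 0.0], [0.04, -0.17, -0.09, 0.55, -0.07, 1.16, 0.0], [0.05, -0.18, -0.11, 0.54, -0.11, 1.17, 0.0], [0.05, -0.2, -0.13, 0.53, -0.16, 1.17, 0.0], [0.04, -0.22, -0.15, 0.52, -0.2, 1.18, 0.0], [0.03, -0.24, -0.17, 0.5, -0.24, 1.18, 0.0], [0.02, -0.26, -0.18, 0.48, -0.28, 1.19, 0.0],
```

Run:
```python
from kin import *
q=np.array(sense()["joint_pos"]); g=go_cup(.28); rows([q,g],0,32)
```

```text
max 0.89
[0.3, -0.16, 0.18, 0.1, 0.46, 0.64, 0.0], [0.27, -0.17, 0.18, 0.13, 0.45, 0.66, 0.0], [0.25, -0.19, 0.17, 0.16, 0.44, 0.67, 0.0], [0.22, -0.2, 0.16, 0.19, 0.43, 0.68, 0.0], [0.2, -0.21, 0.16, 0.22, 0.41, 0.7, 0.0], [0.17, -0.21, 0.15, 0.24, 0.4, 0.71, 0.0], [0.15, -0.21, 0.14, 0.26, 0.38, 0.72, 0.0], [0.12, -0.21, 0.13, 0.29, 0.36, 0.73, 0.0], [0.1, -0.21, 0.12, 0.31, 0.34, 0.74, 0.0], [0.08, -0.2, 0.11, 0.33, 0.31, 0.75, 0.0], [0.06, -0.2, 0.1, 0.34, 0.29, 0.77, 0.0], [0.05, -0.19, 0.09, 0.36, 0.27, 0.78, 0.0], [0.04, -0.18, 0.08, 0.37, 0.24, 0.79, 0.0], [0.03, -0.17, 0.07, 0.38, 0.22, 0.79, 0.0], [0.02, -0.16, 0.05, 0.39, 0.2, 0.8, 0.0], [0.01, -0.15, 0.04, 0.4, 0.17, 0.81, 0.0], [0.01, -0.14, 0.03, 0.41, 0.15, 0.82, 0.0], [0.01, -0.13, 0.02, 0.41, 0.12, 0.83, 0.0], [0.01, -0.13, 0.01, 0.42, 0.1, 0.83, 0.0], [0.01, -0.12, -0.01, 0.42, 0.07, 0.84, 0.0], [0.01, -0.12, -0.02, 0.42, 0.05, 0.85, 0.0], [0.02, -0.12, -0.03, 0.42, 0.02, 0.85, 0.0], [0.02, -0.12, -0.04, 0.42, 0.0, 0.86, 0.0], [0.03, -0.12, -0.05, 0.42, -0.03, 0.86, 0.0], [0.03, -0.13, -0.07, 0.42, -0.05, 0.87, 0.0], [0.03, -0.13, -0.08, 0.41, -0.07, 0.87, 0.0], [0.03, -0.14, -0.09, 0.4, -0.1, 0.88, 0.0], [0.03, -0.15, -0.1, 0.4, -0.12, 0.88, 0.0], [0.03, -0.16, -0.11, 0.39, -0.15, 0.88, 0.0], [0.02, -0.17, -0.12, 0.38, -0.17, 0.89, 0.0], [0.02, -0.19, -0.13, 0.37, -0.19, 0.89, 0.0], [0.01, -0.2, -0.14, 0.35, -0.22, 0.89, 0.0],
```

Emit:
servo_tool(
  commands=[0.3, -0.16, 0.18, 0.1, 0.46, 0.64, 0, 0.27, -0.17, 0.18, 0.13, 0.45, 0.66, 0, 0.25, -0.19, 0.17, 0.16, 0.44, 0.67, 0, 0.22, -0.2, 0.16, 0.19, 0.43, 0.68, 0, 0.2, -0.21, 0.16, 0.22, 0.41, 0.7, 0, 0.17, -0.21, 0.15, 0.24, 0.4, 0.71, 0, 0.15, -0.21, 0.14, 0.26, 0.38, 0.72, 0, 0.12, -0.21, 0.13, 0.29, 0.36, 0.73, 0],
)

```text
time_s: 43.55
position: [0.5007, 0.2211, 0.2325]
orientation: [-2.711, -1.277, -0.013]
force: [-0.5, -0.6, -1.0]
width: 0.12
gripper_force: 88.0
```

Emit:
servo_tool(
  commands=[0.1, -0.21, 0.12, 0.31, 0.34, 0.74, 0, 0.08, -0.2, 0.11, 0.33, 0.31, 0.75, 0, 0.06, -0.2, 0.1, 0.34, 0.29, 0.77, 0, 0.05, -0.19, 0.09, 0.36, 0.27, 0.78, 0, 0.04, -0.18, 0.08, 0.37, 0.24, 0.79, 0, 0.03, -0.17, 0.07, 0.38, 0.22, 0.79, 0, 0.02, -0.16, 0.05, 0.39, 0.2, 0.8, 0, 0.01, -0.15, 0.04, 0.4, 0.17, 0.81, 0],
)

```text
time_s: 44.55
position: [0.4836, 0.2831, 0.2275]
orientation: [-2.519, 0.022, -0.035]
force: [1.0, 0.5, -2.4]
width: 0.118
gripper_force: 88.1
```

Emit:
servo_tool(
  commands=[0.01, -0.14, 0.03, 0.41, 0.15, 0.82, 0, 0.01, -0.13, 0.02, 0.41, 0.12, 0.83, 0, 0.01, -0.13, 0.01, 0.42, 0.1, 0.83, 0, 0.01, -0.12, -0.01, 0.42, 0.07, 0.84, 0, 0.01, -0.12, -0.02, 0.42, 0.05, 0.85, 0, 0.02, -0.12, -0.03, 0.42, 0.02, 0.85, 0, 0.02, -0.12, -0.04, 0.42, 0, 0.86, 0, 0.03, -0.12, -0.05, 0.42, -0.03, 0.86, 0],
)

```text
time_s: 45.55
position: [0.5009, 0.3012, 0.2546]
orientation: [-1.817, 1.062, 0.226]
force: [0.2, -0.0, -2.7]
width: 0.116
gripper_force: 88.1
```

Emit:
servo_tool(
  commands=[0.03, -0.13, -0.07, 0.42, -0.05, 0.87, 0, 0.03, -0.13, -0.08, 0.41, -0.07, 0.87, 0, 0.03, -0.14, -0.09, 0.4, -0.1, 0.88, 0, 0.03, -0.15, -0.1, 0.4, -0.12, 0.88, 0, 0.03, -0.16, -0.11, 0.39, -0.15, 0.88, 0, 0.02, -0.17, -0.12, 0.38, -0.17, 0.89, 0, 0.02, -0.19, -0.13, 0.37, -0.19, 0.89, 0, 0.01, -0.2, -0.14, 0.35, -0.22, 0.89, 0],
)

```text
time_s: 46.55
position: [0.5301, 0.2559, 0.2796]
orientation: [-0.762, 1.654, 0.632]
force: [0.6, -0.6, -1.7]
width: 0.118
gripper_force: 88.2
```

Run:
```python
from kin import *
s=sense();q=np.array(s["joint_pos"]);print(s["time_s"],s["position"],np.round(q,2),s["width"],s["force"])
b=snap("side","u1.png");a=snap("top")
f=lambda im,x0,y0,w,hh: cv2.resize(im[y0:y0+hh,x0:x0+w,::-1],None,fx=4,fy=4,interpolation=cv2.INTER_CUBIC)
cv2.imwrite("pics/u2.png",np.hstack([f(a["image"],190,150,95,130),f(b["image"],220,80,100,130)]))
p,r=FK(q)
pp,M=cuppose(.28,78,50); rt=R.from_matrix(M)
plan([(pp,rt,3,0),(pp-[0,0,.11],None,5,0)],p,r)
```

```text
46.55 [0.53008567 0.25587794 0.27964661] [-0.1  -0.19  2.32  1.72  0.96  2.61] 0.11831202590384503 [ 0.58541494 -0.57943962 -1.70076972]
3 rows need0.02 [0.0, 0.0, 0.0, 0.0, 0.01, -0.02, 0.0, 0.0, 0.0, 0.0, 0.0, 0.01, -0.02, 0.0, 0.0, 0.0, 0.0, 0.0, 0.01, -0.02, 0.0]
5 x [0.54, 0.0, 0.11, 0.0, 0.0, 0.0, 0.0] need0.55
```

View pics/u2.png

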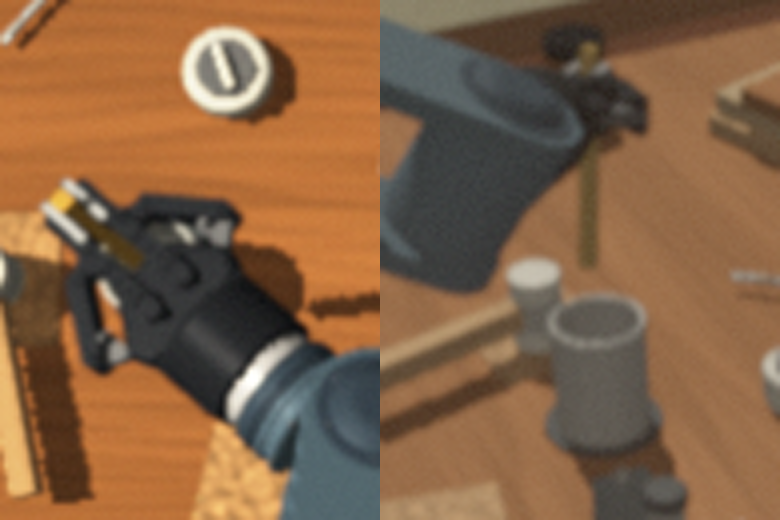

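The blank hangs almost vertical above the cup, with its lower end at (588,265) in the side half and the cup mouth at (600,320). I'll lower it in and release.

Emit:
servo_tool(
  commands=[0.54, 0, 0.11, 0, 0, -0.06, 0, 0.54, 0, 0.11, 0, 0, 0, 0, 0.54, 0, 0.11, 0, 0, 0, 0, 0.54, 0, 0.11, 0, 0, 0, 0, 0.54, 0, 0.11, 0, 0, 0, 0, 0.27, 0, 0.06, 0, 0, 0, 0, 0, 0, 0, 0, 0, 0, 0],
)

```text
time_s: 47.52
position: [0.5309, 0.2561, 0.1597]
orientation: [-0.774, 1.646, 0.625]
force: [-0.1, -0.4, -1.8]
width: 0.117
gripper_force: 88.2
```

Run:
```python
from kin import *
s=sense();print(s["time_s"],s["position"],s["force"],s["width"])
```

```text
47.525 [0.53087612 0.25610815 0.15970248] [-0.14851515 -0.38348567 -1.82783092] 0.11655179400439117
```

Emit:
servo_tool(
  commands=[0, 0, 0, 0, 0, 0, 30, 0, 0, 0, 0, 0, 0, 30, 0, 0, 0, 0, 0, 0, 30, 0, 0, -0.6, 0, 0, 0, 30, -0.1, 0, -0.9, 0, 0, 0, 30, -0.5, 0, -0.9, 0, 0, 0, 30, -1, 0, -0.2, 0, 0, 0, 30, -1, 0, 0, 0, 0, 0, 30],
)

```text
time_s: 48.52
position: [0.4789, 0.1937, 0.2851]
orientation: [-0.772, 1.644, 0.622]
force: [1.0, -0.3, -0.2]
width: 0.349
gripper_force: 0.0
```

```bash
cat >> kin.py <<'E'
def pick_q(p,yaw=85.9):
    b=min((IK(np.array(p),down(yaw).as_matrix(),[-.15,.2,1.6,0,1.3,j]) for j in(-1.7,-1.4)),key=lambda o:o[1]); assert b[1]<1e-5; return b[0]
E
python3 - <<'E'
from kin import *
s=sense();q=np.array(s["joint_pos"]);print(s["time_s"],s["position"],s["force"],np.round(q,2))
b=snap("side"); hsv=cv2.cvtColor(b["image"],cv2.COLOR_RGB2HSV);m=cv2.inRange(hsv,(18,90,80),(32,255,255)); 
n,l,st,ce=cv2.connectedComponentsWithStats(m)
for i in range(1,n):
    if st[i,4]>20 and st[i,1]>100:
        u=at_z(b,*ce[i],.036)-O; print(st[i],"local",u@EX,u@EY)
g=pick_q(S(-.066,.001,.20)); print(np.round(g,2))
rows([q,g],30,32)
path=[FK(q+(g-q)*i/16)[0] for i in range(17)]; print(np.round(path,2).tolist())
E
```

```text
48.525 [0.478936   0.1936538  0.28506687] [ 1.03499955 -0.30555496 -0.22107406] [-0.31 -0.4   2.46  1.57  1.13  2.68]
[275 134   5  31  82] local 0.01687449831505104 -0.40184816001172363
[309 212  55  20 224] local -0.006208064520936892 0.0014118489110784256
[313 225  44  17 200] local 0.023244319678509984 0.042268213724528304
[-0.23  0.26  1.62  0.    1.26 -1.73]
max 1.18
[0.05, -0.07, 0.07, -0.19, 0.25, -1.18, 30.0], [0.07, -0.07, 0.06, -0.22, 0.22, -1.17, 30.0], [0.09, -0.06, 0.05, -0.25, 0.19, -1.17, 30.0], [0.11, -0.05, 0.05, -0.27, 0.15, -1.17, 30.0], [0.13, -0.04, 0.04, -0.29, 0.12, -1.17, 30.0], [0.14, -0.02, 0.03, -0.3, 0.08, -1.17, 30.0], [0.15, 0.0, 0.02, -0.31, 0.04, -1.17, 30.0], [0.16, 0.03, 0.02, -0.31, 0.0, -1.17, 30.0], [0.16, 0.06, 0.01, -0.31, -0.04, -1.17, 30.0], [0.16, 0.09, 0.0, -0.3, -0.08, -1.17, 30.0], [0.15, 0.12, 0.0, -0.29, -0.12, -1.17, 30.0], [0.14, 0.15, -0.01, -0.27, -0.16, -1.16, 30.0], [0.12, 0.18, -0.01, -0.25, -0.2, -1.16, 30.0], [0.09, 0.2, -0.02, -0.22, -0.23, -1.16, 30.0], [0.06, 0.22, -0.02, -0.19, -0.25, -1.16, 30.0], [0.03, 0.24, -0.03, -0.16
[... 429 characters left out ...]
21, -0.25, -1.14, 30.0], [-0.31, 0.04, -0.04, 0.24, -0.22, -1.13, 30.0], [-0.32, -0.01, -0.03, 0.27, -0.19, -1.13, 30.0], [-0.32, -0.06, -0.03, 0.29, -0.15, -1.13, 30.0], [-0.31, -0.11, -0.03, 0.31, -0.11, -1.12, 30.0], [-0.3, -0.16, -0.03, 0.32, -0.07, -1.12, 30.0], [-0.27, -0.2, -0.03, 0.33, -0.03, -1.12, 30.0], [-0.24, -0.24, -0.02, 0.33, 0.02, -1.12, 30.0], 
[[0.48, 0.19, 0.29], [0.49, 0.19, 0.28], [0.49, 0.19, 0.27], [0.5, 0.19, 0.27], [0.51, 0.18, 0.26], [0.52, 0.17, 0.25], [0.52, 0.16, 0.24], [0.53, 0.15, 0.24], [0.54, 0.13, 0.23], [0.55, 0.11, 0.22], [0.56, 0.1, 0.22], [0.57, 0.08, 0.21], [0.58, 0.06, 0.21], [0.6, 0.03, 0.2], [0.61, 0.01, 0.2], [0.62, -0.01, 0.2], [0.64, -0.03, 0.2]]
```

```bash
cat >> kin.py <<'E'
def pick2(p):
    b=IK(np.array(p),down(265.9).as_matrix(),[-.2,.26,1.6,0,1.26,1.4]); assert b[1]<1e-5,b; return b[0]
FL=np.diag([-1,-1,1.])
def cup2(z,g=.137,tilt=78,az=50,off=(0,0)):
    pp,M=cuppose(z,tilt,az,g); b=IK(pp+[*off,0],M@FL,[-.1,-.1,2.3,1.75,1.,-.5]); assert b[1]<1e-5,b; return b[0]
E
python3 - <<'E'
from kin import *
q=np.array(sense()["joint_pos"])
g=pick2(S(-.066,.001,.17)); print(np.round(g,2)); rows([q,g],30,16)
c=cup2(.28);print(np.round(c,2))
E
```

```text
[-0.23  0.29  1.64 -0.    1.21  1.41]
max 0.92
[0.17, -0.16, 0.14, -0.35, 0.53, -0.92, 30.0], [0.22, -0.17, 0.11, -0.39, 0.5, -0.92, 30.0], [0.26, -0.17, 0.08, -0.42, 0.47, -0.92, 30.0], [0.31, -0.16, 0.05, -0.46, 0.44, -0.92, 30.0], [0.36, -0.14, 0.03, -0.49, 0.41, -0.91, 30.0], [0.41, -0.1, 0.01, -0.51, 0.37, -0.91, 30.0], [0.46, -0.06, 0.0, -0.54, 0.34, -0.91, 30.0], [0.49, -0.01, -0.01, -0.56, 0.3, -0.91, 30.0], [0.52, 0.05, -0.02, -0.58, 0.26, -0.9, 30.0], [0.54, 0.11, -0.02, -0.6, 0.22, -0.9, 30.0], [0.56, 0.18, -0.02, -0.62, 0.17, -0.89, 30.0], [0.56, 0.25, -0.02, -0.63, 0.13, -0.89, 30.0], [0.55, 0.32, -0.02, -0.64, 0.08, -0.88, 30.0], [0.53, 0.38, -0.01, -0.65, 0.04, -0.87, 30.0], [0.5, 0.44, 0.0, -0.65, -0.01, -0.87, 30.0], [0.46, 0.5, 0.01, -0.65, -0.06, -0.86, 30.0], 
[-0.1  -0.19  2.31  1.71  0.95 -0.53]
```

Emit:
servo_tool(
  commands=[0.17, -0.16, 0.14, -0.35, 0.53, -0.92, 30, 0.22, -0.17, 0.11, -0.39, 0.5, -0.92, 30, 0.26, -0.17, 0.08, -0.42, 0.47, -0.92, 30, 0.31, -0.16, 0.05, -0.46, 0.44, -0.92, 30, 0.36, -0.14, 0.03, -0.49, 0.41, -0.91, 30, 0.41, -0.1, 0.01, -0.51, 0.37, -0.91, 30, 0.46, -0.06, 0, -0.54, 0.34, -0.91, 30, 0.49, -0.01, -0.01, -0.56, 0.3, -0.91, 30],
)

```text
time_s: 49.58
position: [0.542, 0.1286, 0.2095]
orientation: [-2.094, 1.246, 0.132]
force: [0.3, 0.1, -0.7]
width: 0.352
gripper_force: 0.0
```

Emit:
servo_tool(
  commands=[0.52, 0.05, -0.02, -0.58, 0.26, -0.9, 30, 0.54, 0.11, -0.02, -0.6, 0.22, -0.9, 30, 0.56, 0.18, -0.02, -0.62, 0.17, -0.89, 30, 0.56, 0.25, -0.02, -0.63, 0.13, -0.89, 30, 0.55, 0.32, -0.02, -0.64, 0.08, -0.88, 30, 0.53, 0.38, -0.01, -0.65, 0.04, -0.87, 30, 0.5, 0.44, 0, -0.65, 0, -0.87, 30, 0.46, 0.5, 0, -0.65, -0.06, -0.86, 30],
)

```text
time_s: 50.58
position: [0.6363, -0.0352, 0.1611]
orientation: [3.138, -0.105, -0.014]
force: [0.1, 1.2, -0.4]
width: 0.352
gripper_force: 0.0
```

Run:
```python
from kin import *
s=sense();p=s["position"];print(s["time_s"],p)
u=S(-.066,.001,0)
plan([([*u[:2],.13],down(265.9),2,32),([*u[:2],.031],None,3,32)])
```

```text
50.575 [ 0.63633928 -0.03521264  0.16107988]
2 rows need0.39 [0.03, -0.01, 0.39, 0.01, 0.03, 0.02, 32.0, 0.03, -0.01, 0.39, 0.01, 0.03, 0.02, 32.0]
3 x [0.0, 0.0, 0.82, 0.0, 0.0, 0.0, 32.0] need0.83
```

Emit:
servo_tool(
  commands=[0.03, -0.01, 0.39, 0, 0.03, 0.02, 30, 0.03, -0.01, 0.39, 0, 0.03, 0.02, 30, 0, 0, 0.82, 0, 0, 0, 30, 0, 0, 0.82, 0, 0, 0, 30, 0, 0, 0.8, 0, 0, 0, 30, 0, 0, 0, 0, 0, 0, 0, 0, 0, 0, 0, 0, 0, 0, 0, 0, 0, 0, 0, 0, 0],
)

```text
time_s: 51.58
position: [0.6392, -0.034, 0.0339]
orientation: [-3.139, 0.121, -0.005]
force: [0.2, -0.1, -1.9]
width: 0.119
gripper_force: 87.6
```

Emit:
servo_tool(
  commands=[0, 0, 0, 0, 0, 0, 0, 0, 0, -0.3, 0, 0, 0, 0, 0, 0, -0.8, 0, 0, 0, 0, 0, 0, -1, 0, 0, 0, 0, 0, 0, -1, 0, 0, 0, 0, 0, 0, -1, 0, 0, 0, 0, 0, 0, -1, 0, 0, 0, 0, 0, 0, -0.6, 0, 0, 0, 0],
)

```text
time_s: 52.58
position: [0.639, -0.0341, 0.2646]
orientation: [3.139, -0.12, 0.008]
force: [-0.5, -0.5, -2.0]
width: 0.121
gripper_force: 87.7
```

Run:
```python
from kin import *
s=sense();q=np.array(s["joint_pos"]);p=s["position"];print(s["time_s"],p,s["width"],s["force"],s["moment"])
c=cup2(.29,off=(.008,-.008)); print(FK(c)[0]); rows([q,c],0,20)
E=[(lambda o:(o[0]+o[1].apply([-.137,0,0]),o[0]+o[1].apply([.023,0,0])))(FK(q+(c-q)*i/10)) for i in range(11)]; print(np.round([e[0] for e in E],2).tolist())
```

```text
52.575 [ 0.63898611 -0.03410926  0.2645527 ] 0.12101169779196748 [-0.54212554 -0.46270833 -1.96756033] [ 0.0068225  -0.07171579  0.02625298]
[0.53788755 0.24816703 0.29      ]
max 0.62
[-0.18, -0.62, 0.16, 0.57, 0.14, -0.59, 0.0], [-0.14, -0.61, 0.17, 0.55, 0.19, -0.57, 0.0], [-0.09, -0.59, 0.18, 0.53, 0.24, -0.55, 0.0], [-0.06, -0.57, 0.18, 0.5, 0.28, -0.53, 0.0], [-0.02, -0.55, 0.18, 0.46, 0.33, -0.51, 0.0], [0.01, -0.52, 0.18, 0.42, 0.37, -0.49, 0.0], [0.03, -0.49, 0.17, 0.38, 0.4, -0.47, 0.0], [0.06, -0.46, 0.17, 0.33, 0.43, -0.45, 0.0], [0.07, -0.43, 0.16, 0.28, 0.45, -0.43, 0.0], [0.08, -0.39, 0.15, 0.22, 0.47, -0.41, 0.0], [0.09, -0.36, 0.13, 0.17, 0.48, -0.39, 0.0], [0.09, -0.32, 0.11, 0.11, 0.49, -0.37, 0.0], [0.09, -0.29, 0.09, 0.06, 0.49, -0.35, 0.0], [0.09, -0.26, 0.07, 0.0, 0.48, -0.34, 0.0], [0.08, -0.23, 0.05, -0.06, 0.47, -0.32, 0.0], [0.07, -0.2, 0.02, -0.11, 0.45, -0.31, 0.0], [0.06, -0.17, 0.0, -0.16, 0.43, -0.3, 0.0], [0.04, -0.14, -0.03, -0.21, 0.4, -0.28, 0.0], [0.03, -0.12, -0.06, -0.25, 0.36, -0.27, 0.0], [0.01, -0.09, -0.09, -0.29, 0.32, -0.26, 0.0], 
[[0.5, -0.02, 0.26], [0.49, 0.0, 0.24], [0.49, 0.03, 0.22], [0.48, 0.07, 0.21], [0.48, 0.1, 0.19], [0.48, 0.13, 0.18], [0.49, 0.16, 0.17], [0.5, 0.19, 0.16], [0.51, 0.21, 0.16], [0.51, 0.22, 0.16], [0.52, 0.23, 0.16]]
```

Run:
```python
from kin import *
for nm,(x0,y0,x1,y1) in(("top",(205,185,260,245)),("side",(255,120,295,200))):
    d=snap(nm); im=d["image"][y0:y1,x0:x1]; hsv=cv2.cvtColor(im,cv2.COLOR_RGB2HSV); m=cv2.inRange(hsv,(18,90,60),(34,255,255))
    n,l,st,ce=cv2.connectedComponentsWithStats(m)
    for i in range(1,n):
        if st[i,4]>6:
            qq=np.argwhere(l==i)[:,::-1]+[x0,y0]
            print(nm,st[i,4],qq[qq[:,1].argmin()],qq[qq[:,1].argmax()],qq[qq[:,0].argmin()],qq[qq[:,0].argmax()],qq.mean(0))
    d2=d
    for z in(.01,.095,.165): print(nm,"cup axis at",z,proj(d,[.518,.242,z]))
    if nm=="top": a=d
    else: b=d
f=lambda im,x0,y0,w,hh: cv2.resize(im[y0:y0+hh,x0:x0+w,::-1],None,fx=8,fy=8,interpolation=cv2.INTER_CUBIC)
cv2.imwrite("pics/v1.png",np.hstack([f(a["image"],205,185,50,70),f(b["image"],250,120,50,70)]))
```

```text
top 145 [209 199] [234 222] [208 200] [236 219] [222.64137931 210.83448276]
top cup axis at 0.01 [232.39521941 219.26891803]
top cup axis at 0.095 [227.25405454 215.81176948]
top cup axis at 0.165 [222.50956575 212.61977252]
side 80 [278 134] [276 164] [275 157] [279 136] [277.2625 150.9   ]
side cup axis at 0.01 [275.1934935 183.1409218]
side cup axis at 0.095 [273.58141136 159.65405904]
side cup axis at 0.165 [272.19190662 139.06855652]
```

View pics/v1.png

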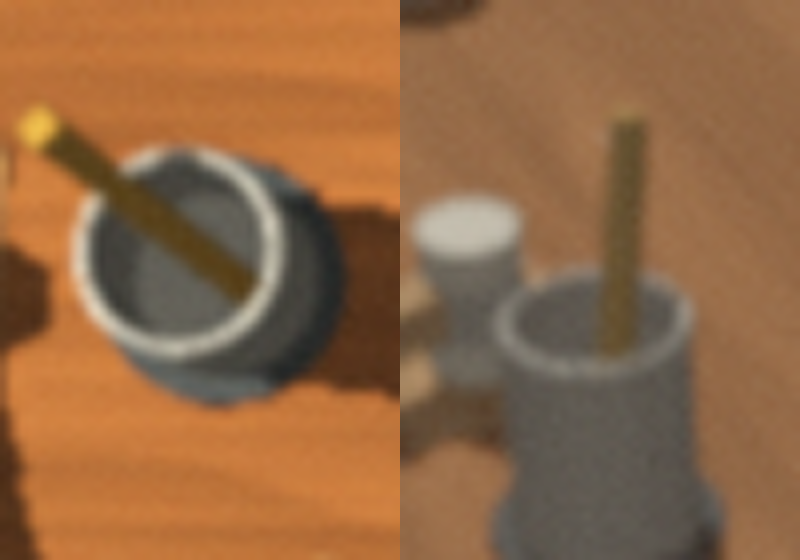

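The blank stands in the cup leaning towards the upper left: its top is at (38,128) and its foot at (240,285) in the crop. I'll put the next blank in beside it, offset across that plane.

Run:
```python
from kin import *
s=sense();q=np.array(s["joint_pos"])
c=cup2(.30,.141,off=(-.013,.011)); print(FK(c)[0]); rows([q,c],0,16)
```

```text
[0.51742212 0.26780411 0.3       ]
max 0.82
[-0.24, -0.82, 0.16, 0.71, 0.22, -0.74, 0.0], [-0.17, -0.8, 0.17, 0.67, 0.29, -0.71, 0.0], [-0.1, -0.78, 0.19, 0.62, 0.36, -0.67, 0.0], [-0.04, -0.74, 0.2, 0.57, 0.42, -0.64, 0.0], [0.01, -0.7, 0.2, 0.51, 0.48, -0.6, 0.0], [0.04, -0.65, 0.2, 0.44, 0.52, -0.57, 0.0], [0.07, -0.6, 0.19, 0.36, 0.56, -0.54, 0.0], [0.09, -0.55, 0.17, 0.28, 0.59, -0.51, 0.0], [0.1, -0.49, 0.15, 0.2, 0.6, -0.47, 0.0], [0.11, -0.44, 0.12, 0.11, 0.61, -0.45, 0.0], [0.1, -0.39, 0.09, 0.03, 0.6, -0.42, 0.0], [0.09, -0.34, 0.06, -0.05, 0.58, -0.39, 0.0], [0.07, -0.29, 0.02, -0.13, 0.55, -0.37, 0.0], [0.05, -0.25, -0.02, -0.2, 0.51, -0.34, 0.0], [0.02, -0.2, -0.07, -0.27, 0.46, -0.32, 0.0], [-0.01, -0.16, -0.11, -0.33, 0.4, -0.31, 0.0],
```

Emit:
servo_tool(
  commands=[-0.24, -0.82, 0.16, 0.71, 0.22, -0.74, 0, -0.17, -0.8, 0.17, 0.67, 0.29, -0.71, 0, -0.1, -0.78, 0.19, 0.62, 0.36, -0.67, 0, -0.04, -0.74, 0.2, 0.57, 0.42, -0.64, 0, 0.01, -0.7, 0.2, 0.51, 0.48, -0.6, 0, 0.04, -0.65, 0.2, 0.44, 0.52, -0.57, 0, 0.07, -0.6, 0.19, 0.36, 0.56, -0.54, 0, 0.09, -0.55, 0.17, 0.28, 0.59, -0.51, 0],
)

```text
time_s: 53.68
position: [0.576, 0.1926, 0.2595]
orientation: [-2.356, -0.739, -0.665]
force: [-0.0, 0.2, -2.1]
width: 0.119
gripper_force: 87.8
```

Emit:
servo_tool(
  commands=[0.1, -0.49, 0.15, 0.2, 0.6, -0.47, 0, 0.11, -0.44, 0.12, 0.11, 0.61, -0.45, 0, 0.1, -0.39, 0.09, 0.03, 0.6, -0.42, 0, 0.09, -0.34, 0.06, -0.05, 0.58, -0.39, 0, 0.07, -0.29, 0.02, -0.13, 0.55, -0.37, 0, 0.05, -0.25, -0.02, -0.2, 0.51, -0.34, 0, 0.02, -0.2, -0.07, -0.27, 0.46, -0.32, 0, 0, -0.16, -0.11, -0.33, 0.4, -0.31, 0],
)

```text
time_s: 54.68
position: [0.5149, 0.2678, 0.2942]
orientation: [-1.906, -0.883, -1.535]
force: [1.0, 0.5, -1.8]
width: 0.118
gripper_force: 88.0
```

Run:
```python
from kin import *
s=sense();q=np.array(s["joint_pos"]);p,r=FK(q);print(s["time_s"],p,s["width"])
pp,M=cuppose(.30,78,50,.141);pp=pp+[-.013,.011,0]; rt=R.from_matrix(M@FL)
plan([(pp,rt,1,0),(pp-[0,0,.112],None,5,0)],p,r)
b=snap("side");f=p+r.apply([-.141,0,0]);print("low end",f,proj(b,f))
im=b["image"][60:165,240:300]; hsv=cv2.cvtColor(im,cv2.COLOR_RGB2HSV); m=cv2.inRange(hsv,(18,80,50),(34,255,255))
n,l,st,ce=cv2.connectedComponentsWithStats(m)
for i in range(1,n):
    if st[i,4]>6: print(st[i]+[240,60,0,0,0])
```

```text
54.675 [0.5148953  0.26784201 0.29421043] 0.11828716947696855
1 rows need0.14 [0.15, 0.05, 0.01, 0.0, 0.03, -0.03, 0.0]
5 x [-0.55, 0.0, 0.12, 0.0, 0.0, 0.0, 0.0] need0.56
low end [0.49525136 0.24540343 0.15640033] [264.62952875 143.05431373]
[262  86   7   8  30]
[263 109   4  33  79]
[275 134   5  31  80]
```

Emit:
servo_tool(
  commands=[0.15, 0.05, 0.16, 0, 0.03, -0.03, 0, 0, 0, 0, 0, 0, 0, 0, -0.55, 0, 0.12, 0, 0, 0, 0, -0.55, 0, 0.12, 0, 0, 0, 0, -0.55, 0, 0.12, 0, 0, 0, 0, -0.55, 0, 0.12, 0, 0, 0, 0, -0.55, 0, 0.12, 0, 0, 0, 0, 0, 0, 0, 0, 0, 0, 0],
)

```text
time_s: 55.72
position: [0.5227, 0.2728, 0.186]
orientation: [-1.903, -0.885, -1.536]
force: [-0.5, -1.1, -1.9]
width: 0.124
gripper_force: 88.0
```

Run:
```python
from kin import *
s=sense();q=np.array(s["joint_pos"]);p,r=FK(q);print(s["time_s"],p,s["width"],s["force"],p+r.apply([-.141,0,0]))
```

```text
55.725 [0.52272404 0.27283697 0.18604476] 0.1240397771899207 [-0.48462616 -1.12136241 -1.8784697 ] [0.50337191 0.25056556 0.04816627]
```

Emit:
servo_tool(
  commands=[0, 0, 0, 0, 0, 0, 28, 0, 0, 0, 0, 0, 0, 28, 0, 0, 0, 0, 0, 0, 28, 0, 0, -0.6, 0, 0, 0, 28, 0.1, 0, -0.9, 0, 0, 0, 28, 0.5, 0, -0.9, 0, 0, 0, 28, 1, 0, -0.2, 0, 0, 0, 28, 0.5, 0, 0, 0, 0, 0, 28],
)

```text
time_s: 56.72
position: [0.469, 0.2076, 0.2945]
orientation: [-1.899, -0.889, -1.546]
force: [-1.2, 1.0, -0.6]
width: 0.328
gripper_force: 0.0
```

Run:
```python
from kin import *
s=sense();q=np.array(s["joint_pos"]);print(s["time_s"],s["position"],np.round(q,2))
b=snap("side"); a=snap("top")
for nm,d,(x0,y0,x1,y1) in(("side",b,(240,100,400,260)),("top",a,(195,150,380,250))):
    hsv=cv2.cvtColor(d["image"][y0:y1,x0:x1],cv2.COLOR_RGB2HSV); m=cv2.inRange(hsv,(18,90,60),(34,255,255))
    n,l,st,ce=cv2.connectedComponentsWithStats(m)
    for i in range(1,n):
        if st[i,4]>12:
            qq=np.argwhere(l==i)[:,::-1]+[x0,y0]; u=at_z(d,*qq.mean(0),.036)-O
            print(nm,st[i]+[x0,y0,0,0,0],qq[qq[:,1].argmin()],qq[qq[:,1].argmax()],"local",np.round([u@EX,u@EY],3))
g=pick2(S(-.012,.0445,.17)); rows([q,g],28,16)
```

```text
56.725 [0.46903397 0.20762792 0.29449583] [-0.27 -0.46  2.48  1.56  1.1  -0.41]
side [271 134   9  31 191] [276 134] [272 164] local [ 0.021 -0.409]
side [313 225  43  17 170] [354 225] [314 241] local [0.025 0.043]
top [336 188   8  47 194] [340 188] [336 234] local [0.029 0.043]
top [204 199  29  27 242] [209 199] [230 225] local [ 0.054 -0.306]
max 0.69
[-0.22, 0.19, 0.08, 0.22, -0.56, 0.44, 28.0], [-0.22, 0.23, 0.05, 0.16, -0.59, 0.44, 28.0], [-0.22, 0.28, 0.03, 0.09, -0.6, 0.45, 28.0], [-0.22, 0.33, 0.0, 0.03, -0.61, 0.45, 28.0], [-0.21, 0.37, -0.02, -0.04, -0.61, 0.46, 28.0], [-0.2, 0.42, -0.04, -0.11, -0.61, 0.47, 28.0], [-0.18, 0.46, -0.05, -0.18, -0.6, 0.47, 28.0], [-0.16, 0.51, -0.06, -0.24, -0.58, 0.48, 28.0], [-0.13, 0.55, -0.07, -0.3, -0.55, 0.48, 28.0], [-0.09, 0.59, -0.07, -0.36, -0.51, 0.49, 28.0], [-0.05, 0.62, -0.07, -0.42, -0.47, 0.5, 28.0], [-0.01, 0.65, -0.06, -0.47, -0.43, 0.5, 28.0], [0.05, 0.67, -0.05, -0.51, -0.38, 0.51, 28.0], [0.1, 0.68, -0.04, -0.55, -0.32, 0.51, 28.0], [0.16, 0.69, -0.03, -0.59, -0.26, 0.52, 28.0], [0.22, 0.69, -0.01, -0.61, -0.2, 0.53, 28.0],
```

Emit:
servo_tool(
  commands=[-0.22, 0.19, 0.08, 0.22, -0.56, 0.44, 28, -0.22, 0.23, 0.05, 0.16, -0.59, 0.44, 28, -0.22, 0.28, 0.03, 0.09, -0.6, 0.45, 28, -0.22, 0.33, 0, 0.03, -0.61, 0.45, 28, -0.21, 0.37, -0.02, -0.04, -0.61, 0.46, 28, -0.2, 0.42, -0.04, -0.11, -0.61, 0.47, 28, -0.18, 0.46, -0.05, -0.18, -0.6, 0.47, 28, -0.16, 0.51, -0.06, -0.24, -0.58, 0.48, 28],
)

```text
time_s: 57.82
position: [0.5188, 0.1194, 0.2102]
orientation: [-2.468, -0.601, -0.604]
force: [-0.2, -0.0, -0.7]
width: 0.328
gripper_force: 0.0
```

Emit:
servo_tool(
  commands=[-0.13, 0.55, -0.07, -0.3, -0.55, 0.48, 28, -0.09, 0.59, -0.07, -0.36, -0.51, 0.49, 28, -0.05, 0.62, -0.07, -0.42, -0.47, 0.5, 28, 0, 0.65, -0.06, -0.47, -0.43, 0.5, 28, 0.05, 0.67, -0.05, -0.51, -0.38, 0.51, 28, 0.1, 0.68, -0.04, -0.55, -0.32, 0.51, 28, 0.16, 0.69, -0.03, -0.59, -0.26, 0.52, 28, 0.22, 0.69, 0, -0.61, -0.2, 0.53, 28],
)

```text
time_s: 58.82
position: [0.5807, -0.0746, 0.1646]
orientation: [-3.139, 0.112, 0.013]
force: [0.6, 0.3, -0.6]
width: 0.326
gripper_force: 0.0
```

Run:
```python
from kin import *
s=sense();p=s["position"];print(s["time_s"],p)
u=S(-.012,.044,0)
plan([([*u[:2],.12],down(265.9),2,28),([*u[:2],.040],None,3,28)])
```

```text
58.825 [ 0.58065766 -0.0746328   0.16459532]
2 rows need0.56 [0.01, -0.01, 0.56, 0.0, 0.03, 0.0, 28.0, 0.01, -0.01, 0.56, 0.0, 0.03, 0.0, 28.0]
3 x [0.0, 0.0, 0.67, 0.0, 0.0, 0.0, 28.0] need0.67
```

Emit:
servo_tool(
  commands=[0.01, -0.01, 0.56, 0, 0.03, 0, 28, 0.01, -0.01, 0.56, 0, 0.03, 0, 28, 0, 0, 0.67, 0, 0, 0, 28, 0, 0, 0.67, 0, 0, 0, 28, 0, 0, 0.62, 0, 0, 0, 28, 0, 0, 0, 0, 0, 0, 28],
)

```text
time_s: 59.58
position: [0.5798, -0.0723, 0.0399]
orientation: [-3.136, 0.109, 0.004]
force: [-0.2, -0.2, 0.3]
width: 0.331
gripper_force: 0.0
```

Emit:
servo_tool(
  commands=[0, 0, 0, 0, 0, 0, 0, 0, 0, 0, 0, 0, 0, 0, 0, 0, 0, 0, 0, 0, 0],
)

```text
time_s: 59.95
position: [0.5816, -0.0732, 0.0431]
orientation: [-3.138, 0.11, -0.004]
force: [-4.7, -1.4, -1.7]
width: 0.106
gripper_force: 90.6
```

Emit:
servo_tool(
  commands=[0, 0, -0.18, 0, 0, 0, 0, 0, 0, -0.19, 0, 0, 0, 0, 0, 0, 0, 0, 0, 0, 0],
)

```text
time_s: 60.32
position: [0.5838, -0.0735, 0.0598]
orientation: [-3.139, 0.11, -0.013]
force: [-0.2, -0.1, -1.7]
width: 0.103
gripper_force: 89.4
```

Run:
```python
from kin import *
s=sense();p=s["position"];print(s["time_s"],p,s["width"],s["force"],s["moment"]);u=p-O;print(u@EX,u@EY)
```

```text
60.325 [ 0.58378622 -0.07347089  0.05980472] 0.10277305646546121 [-0.16934198 -0.06361275 -1.69304488] [ 0.01171895 -0.03161366 -0.00263325]
-0.014458784070739566 0.0435426528385181
```

Emit:
servo_tool(
  commands=[0.4, 0, -0.02, 0, 0, 0, 0, 0.5, 0, -0.02, 0, 0, 0, 0, 0.5, 0, -0.02, 0, 0, 0, 0, 0.2, 0, -0.5, 0, 0, 0, 0, 0, 0, -1, 0, 0, 0, 0, 0, 0, -1, 0, 0, 0, 0, 0, 0, -1, 0, 0, 0, 0, 0, 0, -1, 0, 0, 0, 0],
)

```text
time_s: 61.32
position: [0.6454, -0.0779, 0.2421]
orientation: [-3.138, 0.11, -0.008]
force: [0.8, 0.3, -2.6]
width: 0.106
gripper_force: 89.4
```

Emit:
servo_tool(
  commands=[0, 0, -0.8, 0, 0, 0, 0, 0, 0, 0, 0, 0, 0, 0],
)

```text
time_s: 61.58
position: [0.6469, -0.0784, 0.2764]
orientation: [-3.139, 0.11, -0.018]
force: [0.0, 0.5, -2.8]
width: 0.107
gripper_force: 89.4
```

Run:
```python
from kin import *
s=sense();q=np.array(s["joint_pos"]);p,r=FK(q);print(s["time_s"],p,s["width"],s["moment"])
b=snap("side")
hsv=cv2.cvtColor(b["image"],cv2.COLOR_RGB2HSV); m=cv2.inRange(hsv,(18,80,50),(34,255,255)); n,l,st,ce=cv2.connectedComponentsWithStats(m)
for i in range(1,n):
    if st[i,4]>15: print(st[i])
for t in(-.14,-.13,-.12,-.11,-.1,-.09,.02,.03,.04,.05,.06): print(t,np.round(proj(b,p+r.apply([t,0,-.005])),1))
a=snap("top"); hsv=cv2.cvtColor(a["image"][180:240,195:260],cv2.COLOR_RGB2HSV); m=cv2.inRange(hsv,(18,90,60),(34,255,255)); 
n,l,st,ce=cv2.connectedComponentsWithStats(m)
for i in range(1,n):
    if st[i,4]>12: 
        qq=np.argwhere(l==i)[:,::-1]+[195,180]; print("top",st[i]+[195,180,0,0,0],[at_z(a,*k,.148)[:2].round(3) for k in(qq[qq[:,1].argmin()],qq[qq[:,0].argmin()])])
```

```text
61.575 [ 0.64687871 -0.07841444  0.27639913] 0.1065763830107014 [-0.00176531 -0.11449191  0.03893291]
[53 18  7 18 37]
[45 35  7 13 32]
[49 68 13 17 70]
[271 134   9  31 192]
[380 143   7   6  27]
[325 147  46  16 236]
-0.14 [319.8 156.5]
-0.13 [323.8 155.5]
-0.12 [327.8 154.5]
-0.11 [331.8 153.5]
-0.1 [335.7 152.5]
-0.09 [339.7 151.5]
0.02 [381.3 141.2]
0.03 [384.9 140.3]
0.04 [388.6 139.4]
0.05 [392.2 138.6]
0.06 [395.7 137.7]
top [202 199  35  27 319] [array([0.556, 0.282]), array([0.538, 0.3  ])]
```

Run:
```python
from kin import *
q=np.array(sense()["joint_pos"])
c=cup2(.295,.127,off=(.018,-.008)); print(np.round(c,2),FK(c)[0]); rows([q,c],0,16)
E=[(lambda o:o[0]+o[1].apply([-.127,0,0]))(FK(q+(c-q)*i/10)) for i in range(11)]; print(np.round(E,2).tolist())
```

```text
[-0.12 -0.18  2.27  1.68  0.97 -0.49] [0.54655112 0.24657433 0.295     ]
max 0.85
[-0.17, -0.85, 0.2, 0.7, 0.23, -0.74, 0.0], [-0.1, -0.82, 0.22, 0.66, 0.3, -0.71, 0.0], [-0.04, -0.79, 0.23, 0.61, 0.37, -0.67, 0.0], [0.01, -0.75, 0.24, 0.56, 0.43, -0.64, 0.0], [0.06, -0.7, 0.24, 0.5, 0.48, -0.6, 0.0], [0.09, -0.65, 0.24, 0.43, 0.53, -0.57, 0.0], [0.11, -0.6, 0.23, 0.36, 0.56, -0.53, 0.0], [0.13, -0.55, 0.22, 0.28, 0.59, -0.5, 0.0], [0.13, -0.49, 0.2, 0.2, 0.6, -0.47, 0.0], [0.13, -0.44, 0.17, 0.11, 0.61, -0.44, 0.0], [0.13, -0.39, 0.14, 0.03, 0.6, -0.41, 0.0], [0.11, -0.34, 0.1, -0.05, 0.58, -0.39, 0.0], [0.09, -0.3, 0.06, -0.13, 0.55, -0.36, 0.0], [0.07, -0.25, 0.02, -0.2, 0.51, -0.34, 0.0], [0.04, -0.21, -0.03, -0.27, 0.46, -0.32, 0.0], [0.01, -0.18, -0.08, -0.33, 0.4, -0.3, 0.0], 
[[0.52, -0.07, 0.27], [0.51, -0.03, 0.25], [0.51, 0.0, 0.23], [0.51, 0.04, 0.21], [0.51, 0.08, 0.2], [0.51, 0.11, 0.19], [0.51, 0.15, 0.18], [0.52, 0.18, 0.17], [0.52, 0.2, 0.17], [0.53, 0.22, 0.17], [0.53, 0.23, 0.17]]
```

Emit:
servo_tool(
  commands=[-0.17, -0.85, 0.2, 0.7, 0.23, -0.74, 0, -0.1, -0.82, 0.22, 0.66, 0.3, -0.71, 0, -0.04, -0.79, 0.23, 0.61, 0.37, -0.67, 0, 0.01, -0.75, 0.24, 0.56, 0.43, -0.64, 0, 0.06, -0.7, 0.24, 0.5, 0.48, -0.6, 0, 0.09, -0.65, 0.24, 0.43, 0.53, -0.57, 0, 0.11, -0.6, 0.23, 0.36, 0.56, -0.53, 0, 0.13, -0.55, 0.22, 0.28, 0.59, -0.5, 0],
)

```text
time_s: 62.68
position: [0.599, 0.1583, 0.2602]
orientation: [-2.358, -0.745, -0.673]
force: [0.5, 0.4, -1.2]
width: 0.104
gripper_force: 89.5
```

Emit:
servo_tool(
  commands=[0.13, -0.49, 0.2, 0.2, 0.6, -0.47, 0, 0.13, -0.44, 0.17, 0.11, 0.61, -0.44, 0, 0.13, -0.39, 0.14, 0.03, 0.6, -0.41, 0, 0.11, -0.34, 0.1, -0.05, 0.58, -0.39, 0, 0.09, -0.3, 0.06, -0.13, 0.55, -0.36, 0, 0.07, -0.25, 0.02, -0.2, 0.51, -0.34, 0, 0.04, -0.21, -0.03, -0.27, 0.46, -0.32, 0, 0.01, -0.18, -0.08, -0.33, 0.4, -0.3, 0],
)

```text
time_s: 63.68
position: [0.5455, 0.2464, 0.2928]
orientation: [-1.907, -0.885, -1.539]
force: [0.4, -0.0, -2.4]
width: 0.109
gripper_force: 89.6
```

Run:
```python
from kin import *
s=sense();q=np.array(s["joint_pos"]);p,r=FK(q);print(s["time_s"],p,s["width"])
pp,M=cuppose(.295,78,50,.127);pp=pp+[.018,-.008,0]; rt=R.from_matrix(M@FL)
plan([(pp,rt,1,0),(pp-[0,0,.12],None,6,0)],p,r)
b=snap("side");f=p+r.apply([-.127,0,0]);print("low end",f,proj(b,f))
hsv=cv2.cvtColor(b["image"][60:175,240:300],cv2.COLOR_RGB2HSV); m=cv2.inRange(hsv,(18,80,50),(34,255,255))
n,l,st,ce=cv2.connectedComponentsWithStats(m)
for i in range(1,n):
    if st[i,4]>6: print(st[i]+[240,60,0,0,0])
```

```text
63.675 [0.54548388 0.24646612 0.29287884] 0.10913449180201544
1 rows need0.05 [0.06, 0.02, 0.01, 0.02, 0.02, -0.01, 0.0]
6 x [-0.49, 0.0, 0.1, 0.0, 0.0, 0.0, 0.0] need0.50
low end [0.52808749 0.22606503 0.16874117] [277.58854486 139.5334353 ]
[277  83   5  11  41]
[271 111  10  54 269]
```

Emit:
servo_tool(
  commands=[0.06, 0.02, 0, 0, 0, 0, 0, -0.49, 0, 0.1, 0, 0, 0, 0, -0.49, 0, 0.1, 0, 0, 0, 0, -0.49, 0, 0.1, 0, 0, 0, 0, -0.49, 0, 0.1, 0, 0, 0, 0, -0.49, 0, 0.1, 0, 0, 0, 0, -0.45, 0, 0.1, 0, 0, 0, 0, 0, 0, 0, 0, 0, 0, 0],
)

```text
time_s: 64.72
position: [0.5474, 0.2454, 0.1783]
orientation: [-1.906, -0.885, -1.536]
force: [0.1, -0.3, -2.2]
width: 0.108
gripper_force: 89.6
```

Run:
```python
from kin import *
s=sense();q=np.array(s["joint_pos"]);p,r=FK(q);print(s["time_s"],p,s["width"],s["force"],p+r.apply([-.127,0,0]))
```

```text
64.725 [0.54740316 0.24541798 0.17830734] 0.10785945496576647 [ 0.06277029 -0.28899862 -2.23372744] [0.52987575 0.22509671 0.05417501]
```

No contact, and the lower end is 40 mm inside the rim. I'll release and back away well clear.

Emit:
servo_tool(
  commands=[0, 0, 0, 0, 0, 0, 28, 0, 0, 0, 0, 0, 0, 28, 0, 0, 0, 0, 0, 0, 28, 0, 0, -0.6, 0, 0, 0, 28, 0.1, 0, -0.9, 0, 0, 0, 28, 0.5, 0, -0.9, 0, 0, 0, 28, 1, 0, -0.5, 0, 0, 0, 28, 1, 0, -0.5, 0, 0, 0, 28],
)

```text
time_s: 65.72
position: [0.4751, 0.1602, 0.3115]
orientation: [-1.904, -0.887, -1.542]
force: [0.0, -0.6, -0.1]
width: 0.325
gripper_force: 0.0
```

Emit:
servo_tool(
  commands=[1, 0, -0.5, 0, 0, 0, 28, 0, 0, 0, 0, 0, 0, 28, 0, 0, 0, 0, 0, 0, 28, 0, 0, 0, 0, 0, 0, 28],
)

```text
time_s: 66.22
position: [0.4681, 0.1524, 0.3517]
orientation: [-1.904, -0.885, -1.538]
force: [-0.3, -1.0, 0.6]
width: 0.325
gripper_force: 0.0
```

Run:
```python
from kin import *
s=sense();print(s["time_s"],s["position"],s["force"])
for nm,(x0,y0,x1,y1) in(("side",(240,100,400,260)),("top",(150,150,400,260))):
    d=snap(nm,nm+"_end.png"); hsv=cv2.cvtColor(d["image"][y0:y1,x0:x1],cv2.COLOR_RGB2HSV); m=cv2.inRange(hsv,(18,90,60),(34,255,255))
    n,l,st,ce=cv2.connectedComponentsWithStats(m)
    for i in range(1,n):
        if st[i,4]>8:
            qq=np.argwhere(l==i)[:,::-1]+[x0,y0]; print(nm,st[i]+[x0,y0,0,0,0])
    # bright tops
    if nm=="top":
        mm=cv2.inRange(cv2.cvtColor(d["image"][180:240,195:260],cv2.COLOR_RGB2HSV),(18,90,170),(34,255,255)); n,l,st,ce=cv2.connectedComponentsWithStats(mm)
        for i in range(1,n):
            if st[i,4]>3: print("toptip",st[i,4],ce[i]+[195,180],at_z(d,*(ce[i]+[195,180]),.148)[:2]-CUP[:2])
        # mallet head & cradle white check
        mh=cv2.inRange(cv2.cvtColor(d["image"],cv2.COLOR_RGB2HSV),(0,0,170),(180,70,255)); n,l,st,ce=cv2.connectedComponentsWithStats(mh)
        for i in range(1,n):
            if st[i,4]>60 and 150<ce[i][0]<420 and 120<ce[i][1]<300: print("white",st[i],at_z(d,*ce[i],.03)[:2])
```

```text
66.225 [0.46805079 0.15236383 0.35172591] [-0.25363688 -1.01840438  0.61204947]
side [271 134  11  31 278]
top [204 198  34  28 439]
top [185 231  10  29  93]
toptip 38 [207.73684211 203.63157895] [0.0260159  0.04328764]
toptip 19 [215.15789474 200.15789474] [0.03539344 0.02379504]
white [ 373  149   44   36 1025] [ 0.67269135 -0.23317452]
white [236 157  21  21 221] [0.66934042 0.20440889]
white [ 286  182   64   39 1722] [ 0.57180126 -0.024298  ]
white [177 210  14  16 172] [0.52119501 0.38106484]
white [291 263  16  20 106] [0.36523886 0.0486645 ]
```

```bash
python3 -c "
from workcell import *
print(close_job())"
```

```text
the job is handed in; nothing more can be done
None
```

The job is handed in, with no verdict returned: by my last measurements the three blanks stand in the cup leaning about 28°, the cradle is drawn out and the mallet is on its pad; a blow peaking near 42 N shows the stamp was driven fully down, though I did not measure its travel.

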